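# Charge the milling jar from the dosing cup and hang the cup up

### The job

Charge the milling jar: pick up the steel dosing cup and pour all six grinding balls from it into the round open jar. Then hang the empty cup by its hook on the upper bar of the rail, let go of it, and leave the jar standing where it is and the other things on the desk undisturbed.

Things in the scene. Friction and masses are not known exactly. Their poses are not given: they have to be found in the camera images.
- cup: open wedge-shaped sheet-steel cup, 0.15-0.3 kg, six balls in it. Flat parallel upright sides 60 mm apart outside (across y): grip these. 75 mm tall, walls 3, floor 4 mm. Floor from x = -26 to +30 mm, upright back with hook at x = +30, slanted pouring front to the lip at x = -66. Origin: underside, x as above; z up. Starts upright, lip facing the robot within 30 degrees
- cup_lip (a point): middle of the cup's pouring lip: x = -66 mm, z = +75 mm in the cup's frame, turned like the cup. The front below it slants from the floor at x = -26 mm, 28 degrees from upright: with the cup tipped about its y, lip going down, the front lies level at 62 degrees of tip and the balls have rolled out by about 80
- cup_hook (a point): inside of the cup's hook, middle of the underside of its top: x = +38 mm, z = +70 mm in the cup's frame. The hook is a 32 mm wide strap open downward; the gap between the cup's back (x = +30) and its tongue (x = +46) is 16 mm; the tongue reaches about 25 mm below this point, its lowest part flared outward
- jar: round open milling jar of thick plain aluminium, outside 110 mm in diameter, 64 mm tall, mouth 98 mm inside, floor 8 mm thick, about 0.8 kg, loose on the desk; origin in the middle of the underside, z up
- jar_mouth (a point): middle of the jar's mouth, level with the rim (64 mm above its underside), z up
- rail: fixed hanging rail: dark steel foot plate 100 x 210 x 8 mm, two round posts 12 mm thick, 176 mm apart (along its y) and 139 mm high, and between them two level bars, 8 mm thick, one above the other. Origin under the middle of the foot; y along the bars, x away from the robot to within about 20 degrees
- rail_bar (a point): middle of the upper bar's centre line, 135 mm above the desk, turned like the rail (y along the bar). The cup's hook goes over this bar from above, and the cup's back wall then leans on the lower bar (centre line 83 mm above the desk), so that it hangs with its floor about 69 mm above the desk, tipped by up to 10 degrees
- mouse_left: black computer mouse, 114 x 62 x 36 mm, bystander
- solvent_bottle: clear bottle, 57 mm in diameter, 122 mm tall, bystander
- bench_timer: small white bench timer, 60 x 62 x 17 mm, bystander
- ball_0_center (a point): centre of one of six white ceramic grinding balls, 25 mm in diameter, 30 g, smooth, all lying in the cup at the start
- ball_1_center (a point): centre of one of six white ceramic grinding balls, 25 mm in diameter, 30 g, smooth, all lying in the cup at the start
- ball_2_center (a point): centre of one of six white ceramic grinding balls, 25 mm in diameter, 30 g, smooth, all lying in the cup at the start
- ball_3_center (a point): centre of one of six white ceramic grinding balls, 25 mm in diameter, 30 g, smooth, all lying in the cup at the start
- ball_4_center (a point): centre of one of six white ceramic grinding balls, 25 mm in diameter, 30 g, smooth, all lying in the cup at the start
- ball_5_center (a point): centre of one of six white ceramic grinding balls, 25 mm in diameter, 30 g, smooth, all lying in the cup at the start

How it is judged:
By the outcome, as a careful person would: the job done as asked, in the order asked, and still so for the second after the job is handed in, with the robot touching nothing.
It also fails if it takes over 54 s, if anything falls off the work surface, if the arm or the gripper's body presses on something with over 40 N, if the wrist force passes 120 N, or if a joint passes its speed limit or range.

### The arm

A 6-joint arm with a two-finger parallel gripper is mounted at the origin on a cart in front of the work surface, level with it; the furniture and walls round the work are solid. World frame = base frame: x ahead of the robot, y to its left, z up, the work surface at z = 0. Lengths are in m, angles in rad, forces in N, time in s.
With the tool pointing down it reaches from about 0.25 to 0.775 m from the base axis. Payload 8.9 kg.
Tool frame: the origin (TCP) lies midway between the tips of the shut fingers; the grasp point (between the pads) lies 19 mm behind it; z points along the fingers, y is the line along which they close (so a half turn about z gives the same grasp; the last joint's range is limited). The gripper opens to 85 mm and grips with 20 to 120 N. Pads are 22 mm wide; open, the fingers measure 114 mm over their backs; the gripper's body (76 mm by 85 mm) begins 54 mm behind the grasp point. The pads swing forward as they close: fully open they stand 13 mm farther back than shut.
Start: joints at [1.02, 0.291, -0.153, 1.127, 0, 1.431], TCP at [0.21, 0.481, 0.231] pointing down, gripper open.
Joint ranges: [-2.52, 2.52], [-0.91, 1.74], [-1.3, 1.37], [-1.96, 2.02], [-1.52, 1.47], [-3.14, 3.14]. Speed limits (rad/s): [2.22, 2.22, 2.79, 3.14, 3.14, 3.14].

### API

Orientations are given as a unit quaternion [w, x, y, z].
In Python, from station import r gives the robot as it stands.
- The arm moves only by the shell command python3 steer.py FILE [FORCE], which reads ROWS from the file FILE. ROWS is a JSON list of rows, 1 to 5 of them, each an object with the fields rotvec (a list: a rotation vector rx, ry, rz in units of 0.25 rad), pos (a list: dx, dy, dz in shares of the most that a row can go, 1 being 62.5 mm), jaw (the opening from 0.0 (shut) to 1.0 (fully open)); a field left out counts as zero (the opening has to be given); each row shifts and turns the commanded pose from where the row before left it, along the tool's axes as they then stand; what a row does not reach is not made up. A row lasts 1/8 s, in which the tool goes at most 0.0625 m and 0.188 rad, less where a joint would pass 70% of its speed; a pose out of reach is approached as far as the arm can. The fingers move at their own pace and stop on an object; FORCE is the grip in N (left out, the last holds). Time passes only in rows, so rows that do not move let the fingers close. It prints the time, the measured TCP pose, the force, the opening and the grip force at its end. Input that does not fit is refused with a message, and nothing moves.
- r.state(): the state, without advancing time (a new reading comes with each control period).
- r.camera(name): name is "side" or "top"; returns a dict with "frame" (400x640x3 uint8, red, green, blue), "mtx" (3x3 intrinsics, pixels), "origin" and "attitude" of the camera in the world. Camera axes: x right, y down, z forward; pixel columns grow to the right and rows downward; lengths in m; the calibration is good to about 2 mm. A picture is of the moment at which its call begins. There is no depth.
- r.job_done(): hands the job in; it is judged then, once.
The state is a dict: "t": time; "qpos": joint angles; "qvel": joint speeds; "joint_efforts": joint torques, N m; "tcp_pos": TCP position; "tcp_rot": TCP orientation; "contact_force": force on the tool from outside, world axes, zero at the start; "torque": the same for the moment, N m; "gripper_width": opening from 0.0 (shut) to 1.0 (fully open); "grasp_force": force on a finger pad.
Only numpy, scipy, OpenCV 4.12 (cv2) and the standard library are available. Lean on these libraries where they do the work, as an engineer would, in place of code of your own. Each camera call takes 0.05 s, during which the arm holds its last target. There are 200 camera calls.

## Working session

There is one attempt and no reset: what is moved stays moved. The work goes in short steps, Python scripts to look and compute and a shell command to move; the robot and the scene stay as the last step left them, time stands still between calls to the robot, and variables do not carry over. Pictures are saved under pics/ and viewed, at most 10 in all, crops included, and the job is handed in when it is done.

```bash
ls; mkdir -p pics; python3 - <<'E'
from station import r
import cv2,pickle
s=r.state();print(s)
d={}
for n in("side","top"):
    c=r.camera(n);d[n]=c
    cv2.imwrite(f"pics/{n}0.png",c["frame"][:,:,::-1]);print(n,c["mtx"],c["origin"],c["attitude"])
pickle.dump(d,open("d0.pkl","wb"))
E
```

```text
pics
station.py
steer.py
{'t': 0.0, 'qpos': array([ 1.01972195e+00,  2.91289441e-01, -1.54116895e-01,  1.12670401e+00,
        1.98518484e-05,  1.43150348e+00]), 'qvel': array([-0.00092949, -0.00115076,  0.00101689, -0.00074925, -0.00112571,
        0.00217806]), 'joint_efforts': array([ 5.28205448e-03, -5.37139428e+01,  3.31370115e+01,  1.57788873e-02,
       -1.61537940e-05, -6.88746809e-06]), 'tcp_pos': array([0.20988428, 0.48074596, 0.23073107]), 'tcp_rot': array([-2.31652155e-04,  2.04439158e-01,  9.78879052e-01, -6.14895454e-04]), 'contact_force': array([-0.58048219,  0.53126991, -0.24566125]), 'torque': array([-0.01090353,  0.0240114 , -0.03849669]), 'grasp_force': 0.0, 'gripper_width': 1.0014134745193903}
side [[417.70959029   0.         318.6499816 ]
 [  0.         417.70959029 199.08219066]
 [  0.           0.           1.        ]] [0.49842068 1.03007288 0.53474092] [ 0.01808053 -0.00736291  0.84433146 -0.53546546]
top [[485.70065232   0.         320.85665538]
 [  0.         485.70065232 198.85406335]
 [  0.           0.           1.        ]] [0.25816014 0.06668125 1.41593199] [ 0.07827543 -0.69779526  0.70748651 -0.08010978]
```
View pics/side0.png

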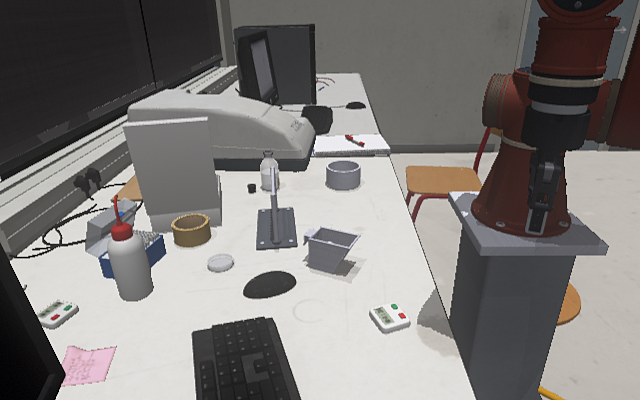

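View pics/top0.png

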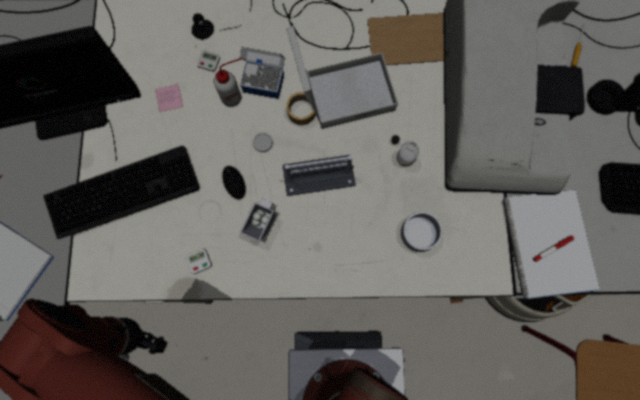

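The side view shows the cup at about (331,250), the rail at (277,215), the jar at (343,175) and the mouse at (270,285). In the top view the cup is at (260,222), the rail at (319,175), the jar at (421,233), the mouse at (234,182) and the timer at (200,260). I'll enlarge the cup and rail.

```bash
cat > h.py <<'E'
import numpy as np,cv2,pickle
from scipy.spatial.transform import Rotation as R
def rot(q): return R.from_quat(np.roll(q,-1))
def ray(c,p):
    d=np.linalg.inv(c["mtx"])@np.array([p[0],p[1],1.]);d=rot(c["attitude"]).apply(d)
    return np.array(c["origin"]),d/np.linalg.norm(d)
def plane(c,p,z):
    o,d=ray(c,p);return o+d*(z-o[2])/d[2]
def tri(c1,p1,c2,p2):
    o1,d1=ray(c1,p1);o2,d2=ray(c2,p2)
    t=np.linalg.lstsq(np.c_[d1,-d2],o2-o1,rcond=None)[0]
    a=o1+d1*t[0];b=o2+d2*t[1];return (a+b)/2,np.linalg.norm(a-b)
def proj(c,X):
    v=c["mtx"]@rot(c["attitude"]).inv().apply(np.array(X)-c["origin"]);return v[:2]/v[2]
E
python3 - <<'E'
from h import *
d=pickle.load(open("d0.pkl","rb"))
def crop(n,x0,y0,w,h,k): return cv2.resize(d[n]["frame"][y0:y0+h,x0:x0+w,::-1],(w*k,h*k),interpolation=cv2.INTER_CUBIC)
a=crop("top",230,145,130,110,6)
a=cv2.convertScaleAbs(a,alpha=1.5); cv2.imwrite("pics/ctop.png",a[:600,:800])
cv2.imwrite("pics/cside.png",crop("side",250,150,120,130,4)) 
b=crop("side",245,150,130,125,6)[:600,:780]
b=crop("side",245,150,130,125,4); cv2.imwrite("pics/cside.png",cv2.resize(crop("side",250,158,120,120,1),(600,600),interpolation=cv2.INTER_CUBIC))
E
```

View pics/ctop.png

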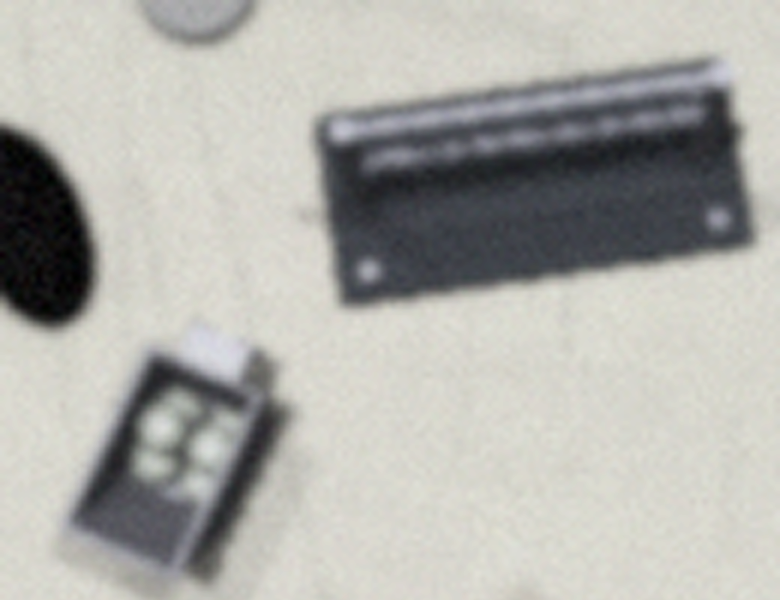

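View pics/cside.png

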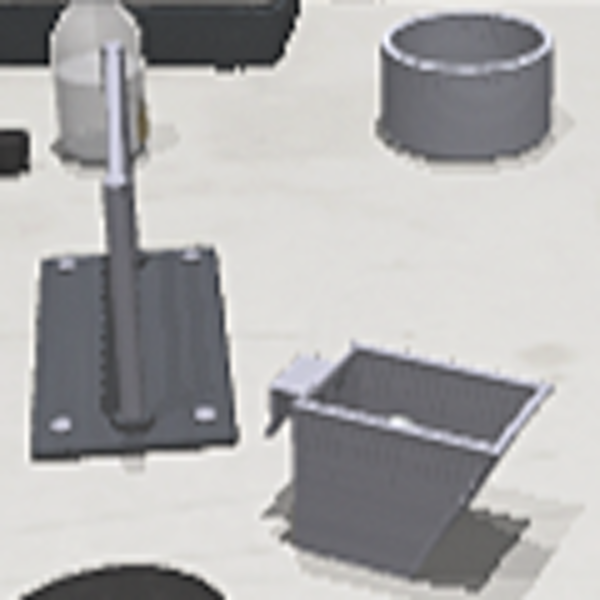

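Cup rim corners. In the ctop crop: back-left (148,348), lip-left (68,525), lip-right (182,572), back-right (268,395). In the cside crop: (293,402), (497,448), (552,387), (352,347). The rail bar ends are at (340,130)/(722,72) in the top crop and (118,182)/(110,45) in the side crop. The six balls are visible inside the cup. Next I triangulate.

```bash
python3 - <<'E'
from h import *
np.set_printoptions(precision=4,suppress=True)
d=pickle.load(open("d0.pkl","rb"));T,S=d["top"],d["side"]
t=lambda x,y:(x/6+230-.42,y/6+145-.42)
s=lambda x,y:(x/5+250-.4,y/5+158-.4)
P=dict(BL=((148,348),(293,402)),LL=((68,525),(497,448)),LR=((182,572),(552,387)),BR=((268,395),(352,347)),barL=((340,130),(118,182)),barR=((722,72),(110,45)),footFL=((342,303),(238,440)),footFR=((752,243),(215,248)))
X={}
for k,(a,b) in P.items():
    X[k],e=tri(T,t(*a),S,s(*b));print(k,X[k],"gap",round(e,4))
for a,b in(("BL","LL"),("BR","LR"),("BL","BR"),("LL","LR"),("barL","barR"),("footFL","footFR")):
    v=X[b]-X[a];print(a,b,np.linalg.norm(v),np.degrees(np.arctan2(v[1],v[0])))
for k,z in(("footFL",.008),("footFR",.008)): print(k,plane(T,t(*P[k][0]),z),plane(S,s(*P[k][1]),z))
# jar: top view rim outer ellipse; side view
f=T["frame"][200:265,388:455];g=cv2.cvtColor(f,cv2.COLOR_RGB2GRAY)
m=(g<130).astype(np.uint8);cs,_=cv2.findContours(m,cv2.RETR_EXTERNAL,cv2.CHAIN_APPROX_NONE)
c=max(cs,key=cv2.contourArea);e=cv2.fitEllipse(c);print("jar ell",e,np.median(g))
E=np.array(e[0])+[388,200];print("jar top@.064,@.032",plane(T,E,.064),plane(T,E,.032))
# side rim: crop extents outer rim left 378 right 553, top 12, bottom front rim ~ 73
L=plane(S,s(378,42),.064);Rr=plane(S,s(553,42),.064);print("side jar",L,Rr,(L+Rr)/2)
tc=E;print("tri rim centre",tri(T,E,S,s(466,42)))
E
```

```text
BL [0.5563 0.2496 0.0741] gap 0.0001
LL [0.471  0.2856 0.0733] gap 0.0032
LR [0.4468 0.2327 0.072 ] gap 0.0065
BR [0.5331 0.1932 0.07  ] gap 0.0012
barL [0.6418 0.1549 0.1366] gap 0.0027
barR [ 0.668  -0.0204  0.1376] gap 0.0006
footFL [0.592  0.1631 0.0023] gap 0.0037
footFR [ 0.6203 -0.042   0.0047] gap 0.0019
BL LL 0.09261810416875893 157.07173109050888
BR LR 0.09492300606515738 155.4290670167682
BL BR 0.06104203939538324 -112.39542365974148
LL LR 0.05822066347233768 -114.58439116112649
barL barR 0.17725133400498688 -81.51419441459443
footFL footFR 0.20704936577462044 -82.12751783818372
footFL [0.5925 0.1627 0.008 ] [0.5891 0.1732 0.008 ]
footFR [ 0.6205 -0.0418  0.008 ] [ 0.6186 -0.0348  0.008 ]
jar ell ((31.134267807006836, 33.16980743408203), (42.05778121948242, 44.620121002197266), 81.62706756591797) 139.0
jar top@.064,@.032 [ 0.4641 -0.2138  0.064 ] [ 0.469  -0.2205  0.032 ]
side jar [ 0.5279 -0.2154  0.064 ] [ 0.4172 -0.2123  0.064 ] [ 0.4725 -0.2138  0.064 ]
tri rim centre (array([ 0.4682, -0.2145,  0.063 ]), np.float64(0.007831541787155673))
```

The rows are not in the units I measure in: shifts go in shares of 62.5 mm and turns go in units of 0.25 rad. I convert before sending: -0.048 m is -0.768, -0.013 m is -0.208.

```bash
cat > g.py <<'E'
# usage: python3 g.py x y z yaw_deg tip_deg : tool-axes offset from present pose to cup-aligned tool pose
import sys
from h import *
from station import r
np.set_printoptions(precision=4,suppress=True)
def toolrot(yaw,tip=0): # tip: lip (cup -x) going down, about cup y by -tip
    C=R.from_euler('z',yaw,degrees=True)*R.from_euler('y',-tip,degrees=True)
    return C*R.from_matrix(np.array([[-1,0,0],[0,1,0],[0,0,-1]]))
def cupx(q): return (rot(q)*R.from_matrix(np.diag([-1,1,-1])))
if __name__=="__main__":
    x,y,z,yaw,tip=map(float,sys.argv[1:6]);s=r.state();A=rot(s["tcp_rot"]);B=toolrot(yaw,tip)
    print("t",s["t"],"pos",s["tcp_pos"],"rotvec",(A.inv()*B).as_rotvec(),"shift",A.inv().apply(np.array([x,y,z])-s["tcp_pos"]))
E
echo '[{"pos": [-0.768, -0.208, 0], "jaw": 0.87}, {"pos": [-0.768, -0.208, 0], "jaw": 0.87}, {"pos": [-0.768, -0.208, 0], "jaw": 0.87}, {"pos": [-0.768, -0.208, 0.16], "jaw": 0.87}]' > rows.txt && python3 steer.py rows.txt 90
echo '[{"pos": [-0.768, -0.208, 0.16], "jaw": 0.87}, {"pos": [-0.768, -0.208, 0.16], "jaw": 0.87}, {"pos": [-0.768, -0.208, 0.16], "jaw": 0.87}, {"pos": [-0.72, -0.16, 0.16], "jaw": 0.87}]' > rows.txt && python3 steer.py rows.txt
python3 g.py 0.521 0.232 0.023 -23.6 0
python3 - <<'E'
from h import *
d=pickle.load(open("d0.pkl","rb"));T=d["top"]
for p in((92,240),(50,325)): print(plane(T,(p[0]/6+230,p[1]/6+145),.015))
E
```

```text
t: 0.6
tcp_pos: [0.3666, 0.3557, 0.2215]
tcp_rot: [0.0, 0.204, 0.979, 0.0]
contact_force: [0.0, 1.1, 0.2]
gripper_width: 0.872
grasp_force: 0.0
t: 1.1
tcp_pos: [0.5199, 0.2347, 0.1807]
tcp_rot: [-0.0, 0.205, 0.979, -0.0]
contact_force: [-0.5, 0.6, 1.2]
gripper_width: 0.867
grasp_force: 0.0
t 1.1 pos [0.5199 0.2347 0.1807] rotvec [-0.0003 -0.0004 -0.0004] shift [-0.0022 -0.0019  0.1577]
[0.62335459 0.28503087 0.015     ]
[0.58036125 0.30483357 0.015     ]
```

```bash

echo '[{"pos": [-0.032, -0.032, 0.64], "jaw": 0.87}, {"pos": [0, 0, 0.64], "jaw": 0.87}, {"pos": [0, 0, 0.56], "jaw": 0.87}, {"jaw": 0.87}]' > rows.txt && python3 steer.py rows.txt
python3 g.py 0.521 0.232 0.023 -23.6 0
```

```text
t: 1.6
tcp_pos: [0.5175, 0.2327, 0.0639]
tcp_rot: [-0.003, 0.205, 0.979, -0.001]
contact_force: [0.3, -0.9, -0.3]
gripper_width: 0.869
grasp_force: 0.0
t 1.6 pos [0.5175 0.2327 0.0639] rotvec [-0.0037 -0.0043 -0.    ] shift [-0.0036  0.0009  0.0409]
```

```bash

echo '[{"pos": [-0.032, 0, 0.32], "jaw": 0.87}, {"pos": [0, 0, 0.32], "jaw": 0.87}, {"jaw": 0.87}]' > rows.txt && python3 steer.py rows.txt
echo '[{"jaw": 0.6}, {"jaw": 0.4}, {"jaw": 0.4}, {"jaw": 0.4}, {"jaw": 0.4}]' > rows.txt && python3 steer.py rows.txt 90
python3 g.py 0.521 0.232 0.023 -23.6 0
```

```text
t: 1.98
tcp_pos: [0.5215, 0.2326, 0.0267]
tcp_rot: [-0.0, 0.204, 0.979, -0.0]
contact_force: [-0.2, -0.0, -0.3]
gripper_width: 0.87
grasp_force: 0.0
t: 2.6
tcp_pos: [0.5231, 0.2331, 0.0283]
tcp_rot: [0.001, 0.204, 0.979, 0.001]
contact_force: [-0.3, -0.5, 7.3]
gripper_width: 0.691
grasp_force: 97.7
t 2.6 pos [0.5231 0.2331 0.0283] rotvec [0.002  0.0023 0.0002] shift [ 0.0014 -0.0019  0.0053]
```

```bash
cat > p.py <<'E'
# p.py px py pz (cup point, mm) X Y Z yaw tip : bring that cup point to X Y Z
import sys,os,json
from g import *
TC=np.array(json.load(open("tc.json")) if os.path.exists("tc.json") else [.0045,0,.027])
a=list(map(float,sys.argv[1:9]));s=r.state();A=rot(s["tcp_rot"]);B=toolrot(a[6],a[7]);C=cupx
p=np.array(a[:3])/1e3
tcp=np.array(a[3:6])-cupx(np.roll(B.as_quat(),1)).apply(p-TC)
print("now point",s["tcp_pos"]+cupx(s["tcp_rot"]).apply(p-TC),"t",s["t"])
print("goal tcp",tcp,"rotvec",(A.inv()*B).as_rotvec(),"shift",A.inv().apply(tcp-s["tcp_pos"]))
E
echo '[{"pos": [0, 0, -0.24], "jaw": 0.4}, {"pos": [0, 0, -0.48], "jaw": 0.4}, {"pos": [0, 0, -0.64], "jaw": 0.4}, {"pos": [0, 0, -0.64], "jaw": 0.4}, {"pos": [0, 0, -0.48], "jaw": 0.4}]' > rows.txt && python3 steer.py rows.txt
python3 p.py -66 0 75 0.4807 -0.2201 0.18 -24 0
python3 p.py -66 0 75 0.4807 -0.2201 0.13 -24 50
```

```text
t: 3.22
tcp_pos: [0.5218, 0.2327, 0.1843]
tcp_rot: [0.001, 0.204, 0.979, 0.0]
contact_force: [0.4, 0.3, -3.4]
gripper_width: 0.691
grasp_force: 97.4
now point [0.4571 0.2609 0.2322] t 3.225
goal tcp [ 0.5451 -0.2488  0.132 ] rotvec [0.0011 0.0014 0.0071] shift [-0.2139 -0.4319  0.0521]
now point [0.4571 0.2609 0.2322] t 3.225
goal tcp [ 0.5557 -0.2535  0.1532] rotvec [ 0.0041 -0.8713  0.0062] shift [-0.2256 -0.432   0.031 ]
```

```bash

echo '[{"pos": [-0.144, -0.288, 0], "jaw": 0.4}, {"pos": [-0.288, -0.576, 0], "jaw": 0.4}, {"pos": [-0.288, -0.576, 0], "jaw": 0.4}, {"pos": [-0.288, -0.576, 0], "jaw": 0.4}, {"pos": [-0.288, -0.576, 0], "jaw": 0.4}]' > rows.txt && python3 steer.py rows.txt
echo '[{"pos": [-0.288, -0.576, 0], "jaw": 0.4}, {"pos": [-0.288, -0.576, 0], "jaw": 0.4}, {"pos": [-0.288, -0.576, 0], "jaw": 0.4}, {"pos": [-0.288, -0.576, 0], "jaw": 0.4}, {"pos": [-0.288, -0.576, 0], "jaw": 0.4}]' > rows.txt && python3 steer.py rows.txt
echo '[{"pos": [-0.288, -0.576, 0], "jaw": 0.4}, {"pos": [-0.288, -0.576, 0], "jaw": 0.4}, {"pos": [-0.144, -0.32, 0], "jaw": 0.4}, {"jaw": 0.4}]' > rows.txt && python3 steer.py rows.txt
python3 p.py -66 0 75 0.4807 -0.2201 0.13 -24 50
```

```text
t: 3.85
tcp_pos: [0.5299, 0.0496, 0.1805]
tcp_rot: [-0.001, 0.205, 0.979, -0.0]
contact_force: [1.0, -0.2, -3.8]
gripper_width: 0.688
grasp_force: 97.9
t: 4.47
tcp_pos: [0.54, -0.1511, 0.1805]
tcp_rot: [-0.001, 0.205, 0.979, 0.0]
contact_force: [0.6, -0.4, -4.5]
gripper_width: 0.69
grasp_force: 97.9
t: 4.97
tcp_pos: [0.5449, -0.2529, 0.1805]
tcp_rot: [-0.001, 0.206, 0.979, 0.0]
contact_force: [0.3, 0.3, -3.2]
gripper_width: 0.692
grasp_force: 98.0
now point [ 0.4804 -0.2246  0.2286] t 4.975
goal tcp [ 0.5557 -0.2535  0.1532] rotvec [ 0.0021 -0.8742  0.0045] shift [-0.0102  0.0038  0.0273]
```

To row units: 0.004 m is 0.064, -0.1 rad is -0.4.

```bash

echo '[{"rotvec": [0, -0.24, 0], "pos": [0, 0.064, 0], "jaw": 0.4}, {"rotvec": [0, -0.4, 0], "jaw": 0.4}, {"rotvec": [0, -0.4, 0], "jaw": 0.4}, {"rotvec": [0, -0.4, 0], "jaw": 0.4}, {"rotvec": [0, -0.4, 0], "jaw": 0.4}]' > rows.txt && python3 steer.py rows.txt
echo '[{"rotvec": [0, -0.4, 0], "jaw": 0.4}, {"rotvec": [0, -0.4, 0], "jaw": 0.4}, {"rotvec": [0, -0.4, 0], "jaw": 0.4}, {"rotvec": [0, -0.24, 0], "jaw": 0.4}, {"jaw": 0.4}]' > rows.txt && python3 steer.py rows.txt
python3 p.py -66 0 75 0.4807 -0.2201 0.080 -24 52
python3 - <<'E'
from station import r
import cv2,pickle,numpy as np
d={n:r.camera(n) for n in("side","top")}
pickle.dump(d,open("d1.pkl","wb"))
a=cv2.resize(d["side"]["frame"][110:210,270:410,::-1],None,fx=4,fy=4,interpolation=2)
b=cv2.resize(d["top"]["frame"][170:270,380:480,::-1],None,fx=4,fy=4,interpolation=2)[:,:240+160]
b=cv2.convertScaleAbs(b,alpha=1.5)
cv2.imwrite("pics/pre.png",cv2.resize(np.hstack([a,b]),None,fx=.83,fy=.83))
E
```

```text
t: 5.6
tcp_pos: [0.5466, -0.2462, 0.181]
tcp_rot: [0.224, 0.198, 0.953, -0.046]
contact_force: [0.7, 0.1, -4.2]
gripper_width: 0.694
grasp_force: 97.8
t: 6.22
tcp_pos: [0.5454, -0.2456, 0.1789]
tcp_rot: [0.388, 0.188, 0.899, -0.08]
contact_force: [-0.3, 0.4, -4.9]
gripper_width: 0.688
grasp_force: 110.2
now point [ 0.469  -0.2123  0.1605] t 6.225
goal tcp [ 0.5549 -0.2531  0.106 ] rotvec [ 0.0069 -0.0926  0.0042] shift [ 0.045  -0.0032  0.0586]
```

View pics/pre.png

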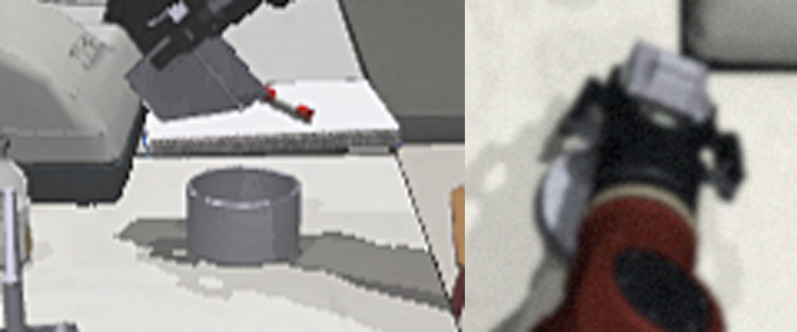

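In the side half of pre.png, the cup is tipped about 46° above the jar. The near lip corner is at crop (243,107), which is full pixel (343,142), and the jar stands unmoved. I'll check this against the held-cup model.

```bash
python3 - <<'E'
from g import *
d=pickle.load(open("d1.pkl","rb"));s=r.state();TC=np.array([.0045,0,.027])
C=cupx(s["tcp_rot"])
for p in((-66,30,75),(-66,-30,75),(-26,30,0),(30,30,0)): print(p,proj(d["side"],s["tcp_pos"]+C.apply(np.array(p)/1e3-TC)))
print(s["tcp_pos"])
for x,y in((243,107),(265,93),(165,122),(126,78)): print(x/3.32+270,y/3.32+110)
E
```

```text
(-66, 30, 75) [339.394  138.5901]
(-66, -30, 75) [346.84   133.3026]
(-26, 30, 0) [315.0562 142.6341]
(30, 30, 0) [303.6203 128.6129]
[ 0.5474 -0.2473  0.181 ]
343.1927710843373 142.2289156626506
349.81927710843377 138.0120481927711
319.69879518072287 146.74698795180723
307.95180722891564 133.49397590361446
```

```bash
python3 - <<'E'
from g import *
from scipy.optimize import least_squares
d=pickle.load(open("d1.pkl","rb"));s=r.state();TC=np.array([.0045,0,.027])
C=cupx(s["tcp_rot"]);c=d["top"]
P={(30,30,0):(432.7,182),(30,-30,0):(456.2,191.7),(-26,-30,0):(449.3,207.7),(-26,30,0):(427.3,198.6)}
for p,q in P.items(): print(p,proj(c,s["tcp_pos"]+C.apply(np.array(p)/1e3-TC)),q)
Q={(-66,30,75):(343.2,142.2),(-66,-30,75):(349.8,138),(-26,30,0):(319.7,146.7),(30,30,0):(308,133.5)}
def f(u):
    D=C*R.from_rotvec([0,u[3],0])
    return np.ravel([proj(cc,s["tcp_pos"]+D.apply(np.array(p)/1e3-u[:3]))-q for cc,S in((c,P),(d["side"],Q)) for p,q in S.items()])
o=least_squares(f,[.0045,0,.027,0]);print(o.x,o.fun)
print("jar",proj(d["side"],(.467,-.214,.064)),proj(c,(.467,-.214,.064)))
E
```

```text
(30, 30, 0) [432.9487 177.6111] (432.7, 182)
(30, -30, 0) [454.4812 186.1574] (456.2, 191.7)
(-26, -30, 0) [445.6848 202.6426] (449.3, 207.7)
(-26, 30, 0) [424.7112 194.2406] (427.3, 198.6)
[0.0206 0.0119 0.0337 0.0058] [ 2.2452  1.0049  0.0542 -0.2194 -1.8009  0.0252 -0.5664  0.7898 -0.3661
  0.5712  0.2745 -0.6153 -1.016   0.0872 -0.6876 -0.516 ]
jar [344.4012 165.9626] [419.1384 232.1467]
```

```bash
python3 - <<'E'
from g import *
d0=pickle.load(open("d0.pkl","rb"));d=pickle.load(open("d1.pkl","rb"))
for n,(x0,y0,x1,y1) in dict(side=(280,105,380,165),top=(385,160,480,250)).items():
    a=d[n]["frame"][y0:y1,x0:x1].astype(int);b=d0[n]["frame"][y0:y1,x0:x1].astype(int)
    df=np.abs(a-b).sum(2)>40;g=a.mean(2);sat=a.max(2)-a.min(2)
    lo,hi=(70,150) if n=="side" else(45,150)
    m=(df&(g>lo)&(g<hi)&(sat<25)).astype(np.uint8)
    m=cv2.morphologyEx(m,cv2.MORPH_OPEN,np.ones((3,3)))
    cs,_=cv2.findContours(m,0,2)
    for c in sorted(cs,key=cv2.contourArea)[-2:]: print(n,cv2.contourArea(c),(cv2.approxPolyDP(c,1.5,True)[:,0]+[x0,y0]).tolist())
a=d["side"]["frame"][105:165,290:370,::-1];b=d["top"]["frame"][170:230,400:480,::-1]
cv2.imwrite("pics/pre2.png",cv2.resize(np.hstack([a,cv2.convertScaleAbs(b,alpha=1.5)]),None,fx=5,fy=5,interpolation=0))
E
```

```text
side 13.0 [[338, 108], [333, 110], [333, 112], [337, 111]]
side 577.5 [[349, 136], [336, 121], [332, 123], [330, 128], [329, 126], [324, 126], [318, 131], [313, 129], [308, 131], [309, 136], [313, 138], [317, 145], [338, 143], [348, 139]]
top 320.0 [[409, 201], [401, 218], [409, 219], [408, 223], [410, 224], [406, 227], [406, 240], [412, 244], [416, 234], [415, 218], [412, 217], [417, 214], [417, 211], [407, 210], [411, 203]]
top 413.0 [[426, 189], [427, 195], [439, 202], [436, 203], [438, 207], [442, 207], [442, 203], [449, 206], [456, 205], [452, 192], [446, 191], [451, 190], [451, 188], [445, 187], [444, 190], [440, 189], [439, 185], [431, 183]]
```

View pics/pre2.png

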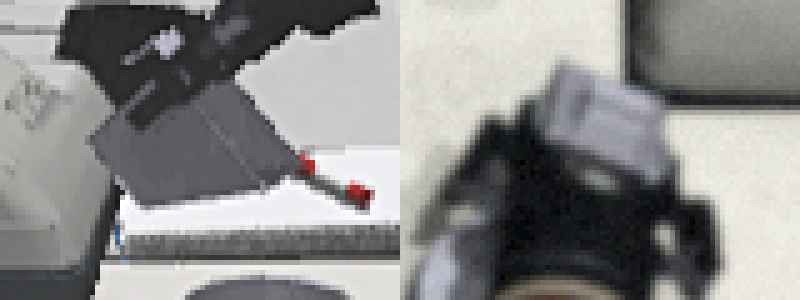

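Both views show corners. Side: floor-back (308,132.6), floor-front (319.6,146.4), lip near (343.6,143.4), lip far (351,138). In the top view only the floor-back edge (432,182.4)-(453.6,189.6) is truly visible, so I refit with those.

```bash
python3 - <<'E'
from g import *
from scipy.optimize import least_squares
d=pickle.load(open("d1.pkl","rb"));s=r.state()
C=cupx(s["tcp_rot"])
P={(30,30,0):(432,182.4),(30,-30,0):(453.6,189.6)}
Q={(-66,30,75):(343.6,143.4),(-66,-30,75):(351,138),(-26,30,0):(319.6,146.4),(30,30,0):(308,132.6)}
def f(u):
    D=C*R.from_rotvec([0,u[3],0])
    return np.ravel([proj(cc,s["tcp_pos"]+D.apply(np.array(p)/1e3-u[:3]))-q for cc,S in((d["top"],P),(d["side"],Q)) for p,q in S.items()])
o=least_squares(f,[.0045,0,.027,0]);print(o.x,o.fun.round(1))
u=o.x;D=C*R.from_rotvec([0,u[3],0]);print("world origin",s["tcp_pos"]-D.apply(u[:3]),"model",s["tcp_pos"]-C.apply([.0045,0,.027]), "lip",s["tcp_pos"]+D.apply(np.array([-.066,0,.075])-u[:3]))
E
```

```text
[ 0.021   0.0042  0.0276 -0.0195] [ 0.1  0.6 -0.2  1.9 -0.5 -0.3 -0.7 -0.3 -1.   0.1 -0.6 -0.3]
world origin [ 0.5516 -0.2537  0.147 ] model [ 0.5626 -0.2539  0.1593] lip [ 0.46   -0.2137  0.1481]
```

```bash
echo '[0.021,0,0.0276]' > tc.json
python3 p.py -66 0 75 0.4807 -0.2201 0.080 -24 52
python3 - <<'E'
from station import r
import pickle,numpy as np
d=pickle.load(open("d1.pkl","rb"));c=r.camera("side")
a=c["frame"][105:165,290:370].astype(int)-d["side"]["frame"][105:165,290:370];print((np.abs(a).sum(2)>40).sum(),r.state()["t"],r.state()["qvel"])
E
```

```text
now point [ 0.4611 -0.2097  0.15  ] t 6.325
goal tcp [ 0.5638 -0.2571  0.1194] rotvec [ 0.006  -0.0896  0.0048] shift [ 0.032  -0.0025  0.056 ]
327 6.375 [-0.00297209  0.00059643  0.00809493 -0.02723906  0.00512481  0.00069011]
```

```bash
python3 - <<'E'
from g import *
f0=pickle.load(open("d1.pkl","rb"))["side"]["frame"]
c=r.camera("side");f1=c["frame"]
A=[cv2.cvtColor(f[105:160,300:360],cv2.COLOR_RGB2GRAY).astype(np.float32) for f in(f0,f1)]
print(cv2.phaseCorrelate(*A), [ (np.abs(f1.astype(int)-f0)[y:y+60,x:x+80].sum(2)>40).sum() for x,y in((290,105),(230,190),(310,165))])
s=r.state();print(s["t"],s["tcp_pos"],s["tcp_rot"])
pickle.dump({"side":c},open("d2.pkl","wb"))
b=f1[105:165,290:370,::-1];a=f0[105:165,290:370,::-1]
cv2.imwrite("pics/pre3.png",cv2.resize(np.hstack([a,b]),None,fx=5,fy=5,interpolation=0))
E
```

```text
((-0.22595598117836246, -0.4117531376435153), 0.962001443306605) [np.int64(374), np.int64(0), np.int64(91)]
6.425 [ 0.5482 -0.248   0.182 ] [ 0.3903  0.1873  0.8978 -0.0815]
```

View pics/pre3.png

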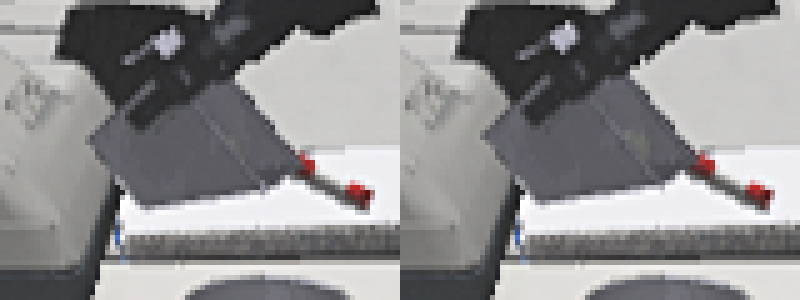

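The cup is steady in the grip; the only change is that the arm settled by about 1 mm. The lip corner is still near side (343,142). Lowering to the pre-pour pose.

```bash

echo '[{"rotvec": [0, -0.08, 0], "pos": [0.112, 0, 0.192], "jaw": 0.4}, {"rotvec": [0, -0.08, 0], "pos": [0.128, 0, 0.224], "jaw": 0.4}, {"rotvec": [0, -0.08, 0], "pos": [0.128, -0.016, 0.224], "jaw": 0.4}, {"rotvec": [0, -0.08, 0], "pos": [0.112, -0.016, 0.192], "jaw": 0.4}, {"jaw": 0.4}]' > rows.txt && python3 steer.py rows.txt
python3 p.py -66 0 75 0.4807 -0.2201 0.080 -24 52
python3 - <<'E'
from g import *
from scipy.optimize import least_squares
c=r.camera("side");s=r.state();C=cupx(s["tcp_rot"])
pickle.dump({"side":c},open("d3.pkl","wb"))
TC=np.array([.021,0,.0276])
for p in((-66,30,75),(-66,-30,75),(-26,30,0),(30,30,0)):print(p,proj(c,s["tcp_pos"]+C.apply(np.array(p)/1e3-TC)))
b=c["frame"][120:200,290:380,::-1]
cv2.imwrite("pics/pre4.png",cv2.resize(b,None,fx=6,fy=6,interpolation=0))
E
```

```text
t: 7.05
tcp_pos: [0.5643, -0.2573, 0.123]
tcp_rot: [0.425, 0.184, 0.882, -0.088]
contact_force: [-0.2, 0.2, -3.5]
gripper_width: 0.688
grasp_force: 110.4
now point [ 0.4807 -0.2207  0.0845] t 7.05
goal tcp [ 0.5638 -0.2571  0.1194] rotvec [ 0.006  -0.0104  0.004 ] shift [ 0.0032 -0.      0.0017]
(-66, 30, 75) [336.2337 161.948 ]
(-66, -30, 75) [343.5837 155.9698]
(-26, 30, 0) [312.2352 163.1274]
(30, 30, 0) [302.0219 148.776 ]
```

View pics/pre4.png

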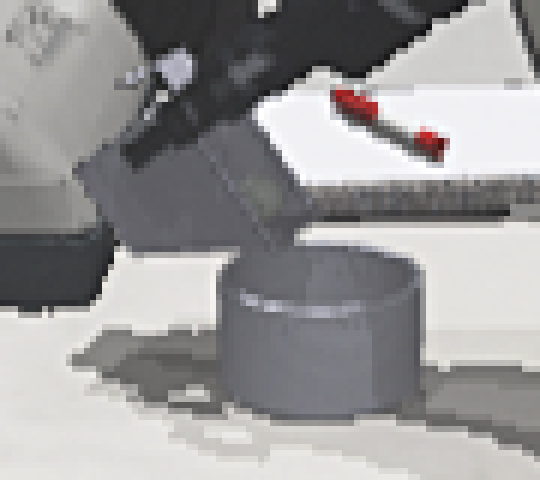

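The view shows the lip at full pixel (336,161.7), matching the model. It is just above the jar's mouth, whose rim centre is about (343.5,166). Pouring now, pivoting about the lip.

```bash

echo '[{"rotvec": [0, -0.2, 0], "pos": [-0.0384, 0, -0.0704], "jaw": 0.4}, {"rotvec": [0, -0.2, 0], "pos": [-0.0384, 0, -0.0704], "jaw": 0.4}, {"rotvec": [0, -0.2, 0], "pos": [-0.0288, 0, -0.0544], "jaw": 0.4}, {"rotvec": [0, -0.16, 0], "pos": [-0.0144, 0, -0.04], "jaw": 0.4}, {"jaw": 0.4}]' > rows.txt && python3 steer.py rows.txt
python3 p.py -66 0 75 0.4807 -0.2201 0.080 -24 64
echo '[{"rotvec": [0, -0.16, 0], "pos": [-0.0304, 0, -0.056], "jaw": 0.4}, {"rotvec": [0, -0.16, 0], "pos": [-0.0304, 0, -0.056], "jaw": 0.4}, {"rotvec": [0, -0.16, 0], "pos": [-0.0304, 0, -0.056], "jaw": 0.4}, {"rotvec": [0, -0.16, 0], "pos": [-0.0304, 0, -0.056], "jaw": 0.4}, {"rotvec": [0, -0.16, 0], "pos": [-0.0304, 0, -0.056], "jaw": 0.4}]' > rows.txt && python3 steer.py rows.txt
python3 p.py -66 0 75 0.4807 -0.2201 0.080 -24 76
```

```text
t: 7.72
tcp_pos: [0.562, -0.2568, 0.1399]
tcp_rot: [0.506, 0.175, 0.838, -0.105]
contact_force: [-1.1, 0.1, -3.3]
gripper_width: 0.689
grasp_force: 110.5
now point [ 0.4864 -0.2238  0.085 ] t 7.725
goal tcp [ 0.5545 -0.2529  0.1374] rotvec [ 0.0067 -0.0315  0.0032] shift [ 0.0061  0.0005 -0.0064]
t: 8.35
tcp_pos: [0.5944, -0.2737, 0.1618]
tcp_rot: [0.578, 0.164, 0.791, -0.119]
contact_force: [2.9, 0.4, -1.4]
gripper_width: 0.694
grasp_force: 129.3
now point [ 0.5287 -0.2453  0.0933] t 8.35
goal tcp [ 0.5419 -0.2474  0.1529] rotvec [ 0.0102 -0.0641  0.0023] shift [ 0.0262  0.0034 -0.0532]
```

```bash
python3 - <<'E'
from g import *
c={n:r.camera(n) for n in("side","top")};s=r.state();print(s["t"],s["qpos"],s["tcp_pos"],s["contact_force"])
pickle.dump(c,open("d4.pkl","wb"))
a=c["side"]["frame"][110:200,280:380,::-1];b=cv2.convertScaleAbs(c["top"]["frame"][170:260,385:445,::-1],alpha=1.5)
cv2.imwrite("pics/p5.png",cv2.resize(np.hstack([a,b]),None,fx=5,fy=5,interpolation=0))
E
```

```text
8.45 [-0.6649  0.7663 -1.2964 -1.7422  0.2441 -0.079 ] [ 0.5941 -0.2736  0.1605] [ 0.7069 -0.0121 -3.4811]
```

View pics/p5.png

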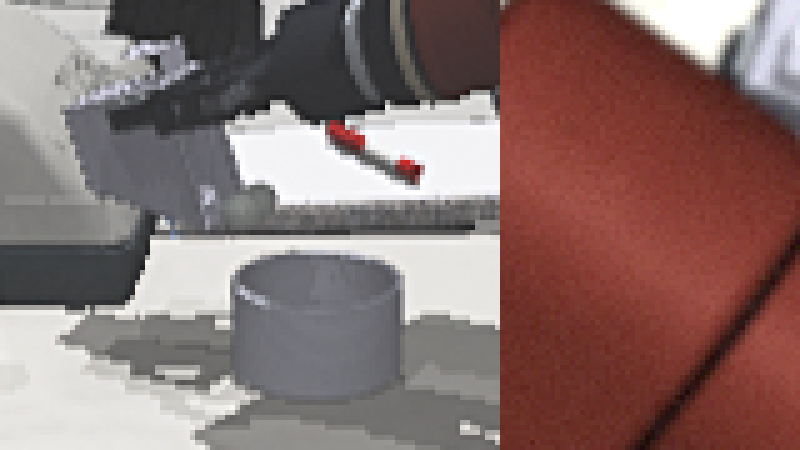

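A ball is showing at the lip (330,150.6), and the arm drifted outward because joint 3 hit its limit. I'll tip back and pull the lip back over the mouth at once.

The rows are not in the units I measure in: shifts go in shares of 62.5 mm and turns go in units of 0.25 rad. I convert before sending: -0.02 m is -0.32, -0.015 m is -0.24, 0.17 rad is 0.68.

```bash

echo '[{"rotvec": [0, 0.68, 0], "pos": [0, 0, -0.24], "jaw": 0.4}, {"rotvec": [0, 0.24, 0], "pos": [0, 0, -0.32], "jaw": 0.4}, {"jaw": 0.4}]' > rows.txt && python3 steer.py rows.txt
python3 - <<'E'
from g import *
c={n:r.camera(n) for n in("side","top")};s=r.state();print(s["t"],s["qpos"],s["tcp_pos"],s["contact_force"])
pickle.dump(c,open("d5.pkl","wb"))
E
python3 p.py -66 0 75 0.4807 -0.2201 0.080 -24 60
cat > balls.py <<'E'
from g import *
import sys
d=pickle.load(open(sys.argv[1],"rb"));d0=pickle.load(open("d0.pkl","rb"))
for n in d:
    a=d[n]["frame"].astype(int);df=np.abs(a-d0[n]["frame"]).sum(2)>60
    m=(df&(a[:,:,1]-a[:,:,2]>4)&(np.abs(a[:,:,0]-a[:,:,1])<14)).astype(np.uint8)
    k,l,st,ce=cv2.connectedComponentsWithStats(m)
    print(n,[(ce[i].round(1).tolist(),int(st[i,4])) for i in range(1,k) if st[i,4]>8])
E
python3 balls.py d4.pkl; python3 balls.py d5.pkl
```

```text
t: 8.82
tcp_pos: [0.5739, -0.2659, 0.1712]
tcp_rot: [0.521, 0.172, 0.829, -0.108]
contact_force: [0.2, -0.0, -1.3]
gripper_width: 0.692
grasp_force: 111.4
8.925 [-0.6707  0.4671 -1.2666 -1.2726  0.2349 -0.1147] [ 0.5744 -0.2664  0.1696] [-0.1581 -0.2581 -2.65  ]
now point [ 0.5007 -0.2343  0.1117] t 8.925
goal tcp [ 0.5579 -0.2545  0.1316] rotvec [0.0083 0.076  0.0039] shift [ 0.0428  0.0043 -0.0014]
side [([416.3, 12.4], 728), ([457.9, 62.1], 2479), ([638.2, 29.7], 12), ([634.3, 60.2], 184), ([630.2, 99.2], 377), ([620.2, 87.9], 17), ([580.1, 93.5], 17), ([554.4, 98.7], 16), ([360.2, 115.9], 60), ([610.1, 107.9], 10), ([621.0, 129.0], 248), ([633.4, 123.2], 28), ([637.4, 129.5], 13), ([615.9, 139.1], 14), ([554.2, 146.8], 144), ([487.7, 158.9], 23), ([437.6, 325.2], 426)]
top [([227.0, 184.7], 81999), ([465.1, 5.3], 19), ([464.9, 26.8], 14), ([576.2, 52.7], 99), ([465.7, 66.2], 10), ([464.7, 79.8], 11), ([464.5, 86.6], 22), ([462.0, 95.7], 9), ([301.3, 108.4], 315), ([492.6, 165.2], 1562), ([486.5, 149.3], 12), ([519.4, 149.8], 10), ([549.9, 180.6], 203), ([473.3, 179.9], 9), ([487.
[... 787 characters left out ...]
154.6], 135), ([470.7, 147.3], 10), ([496.0, 159.4], 146), ([513.1, 154.6], 19), ([520.7, 156.3], 13), ([514.5, 160.1], 10), ([524.9, 161.6], 19), ([465.2, 164.6], 22), ([489.2, 171.7], 9), ([496.3, 172.3], 11), ([528.3, 175.1], 14), ([520.6, 177.7], 10), ([482.6, 248.8], 4724), ([407.2, 209.1], 9), ([395.7, 217.6], 33), ([399.1, 235.8], 37), ([424.1, 237.8], 102), ([442.2, 245.3], 58), ([455.4, 243.2], 33), ([198.7, 253.0], 21), ([195.0, 258.2], 51), ([441.7, 263.0], 18), ([295.9, 287.7], 25), ([451.9, 289.0], 9), ([595.8, 320.2], 2331), ([486.8, 308.2], 120), ([534.6, 370.5], 2459), ([74.6, 330.1], 14), ([99.3, 351.4], 19), ([110.1, 360.9], 35), ([417.8, 390.3], 334), ([307.0, 392.5], 42)]
```

```bash
python3 - <<'E'
from g import *
np.set_printoptions(linewidth=250)
d=[pickle.load(open(f"d{i}.pkl","rb"))["side"]["frame"] for i in(0,4,5)]
print("ball col",d[1][149:153,328:333].tolist()[1], "jar in",d[0][166:169,340:346].tolist()[0])
G=[(f[:,:,1].astype(int)-f[:,:,2]) for f in d]
for k,f in enumerate(d):
    print(k); print(f[158:176:1,322:366:2].mean(2).astype(int))
for k in(1,2):
    print("g-b",k);print(G[k][140:160:2,316:350:2])
E
```

```text
ball col [[134, 137, 135], [131, 134, 131], [125, 127, 126], [113, 115, 113], [116, 119, 118]] jar in [[120, 120, 127], [121, 121, 128], [121, 121, 127], [119, 120, 126], [118, 119, 127], [118, 117, 125]]
0
[[210 209 211 231 230 231 231 233 233 232 232 232 232 231 230 227 228 228 228 228 228 228]
 [223 222 221 219 220 222 222 225 228 231 228 228 230 228 223 222 220 220 220 220 220 219]
 [219 220 219 218 218 217 231 217 199 194 191 190 194 203 210 226 224 219 218 218 218 218]
 [217 217 217 219 223 208 199 167 121  97 105 103 101 127 156 181 213 226 218 218 217 218]
 [217 217 217 222 219 167  97 106 115 120 115 118 117 108 101  89 154 199 224 219 218 218]
 [216 217 219 230 163  92 112 116 119 121 114 120 119 109 113 106  93 120 223 221 219 219]
 [216 217 221 194  95 109 116 119 120 121 122 119 115 109 114 109 101  87 185 222 219 218]
 [215 217 225 113 105 113 116 119 121 122 123 120 112 113 112 109 104  95 119 209 219 218]
 [216 219 205 129 104 112 116 121 123 122 123 121 118 117 111 108 102  95 113 193 220 218]
 [219 220 137 199 100 111 117 122 120 121 121 120 120 117 110 108  99  87 
[... 4591 characters left out ...]
1   1   1]
 [ -6   1  -2  -2   0  -1   0   0  -1  -2  -6   0  -5  -1  -1   0  -1]
 [  7   6   4   3   6   6   4   3   3   2   2   3   4   3   4   4   3]]
g-b 2
[[-7 -6 -5 -7 -7 -8 -5 -8 -8 -7 -8 -3 -4 -3 -3  0 -1]
 [-6 -7 -6 -6 -7 -4 -7 -8 -6 -8 -5 -4 -3 -3 -3 -3 -3]
 [-6 -7 -6 -5 -6 -8 -8 -7 -6 -7 -7 -9 -3 -3 -3 -3 -3]
 [-7 -7 -8 -8 -6 -6 -5 -6 -4 -5 -6 -1 -3 -3 -3 -3 -3]
 [-8 -7 -7 -7 -8 -7 -7 -7 -7 -8 -2 -3 -3 -3 -2 -3 -3]
 [-3 -3  0 -1  0  0 -2 -1 -5 -3 -4 -4 -4 -3 -5 -5 -1]
 [ 2  2  1  2  2  0  2  0  2  1  0  0  1  0  1  2  1]
 [ 1  1  0  0  2  0  1  0  1  0  0  1 -2  1  0 -1  1]
 [-6  2 -3  0  0 -1  0 -1  0 -2 -5 -1 -5  0 -1  0 -1]
 [ 6  6  5  3  5  5  3  3  2  3  3  3  3  3  3  4  3]]
```

```bash

L='from station import r;import json;s=r.state();open("log.txt","a").write(json.dumps([s[k].tolist() for k in("qpos","tcp_pos","tcp_rot")])+"\n")'
python3 -c "$L"
echo '[{"rotvec": [0, 0.4, 0], "jaw": 0.4}, {"rotvec": [0, 0.4, 0], "jaw": 0.4}, {"jaw": 0.4}]' > rows.txt && python3 steer.py rows.txt >/dev/null; python3 -c "$L"
echo '[{"rotvec": [0, 0.4, 0], "pos": [0.32, 0, -0.32], "jaw": 0.4}, {"rotvec": [0, 0.4, 0], "pos": [-0.48, 0, 0], "jaw": 0.4}, {"jaw": 0.4}]' > rows.txt && python3 steer.py rows.txt>/dev/null; python3 -c "$L"
echo '[{"pos": [-0.64, 0, 0], "jaw": 0.4}, {"pos": [-0.48, 0.48, 0], "jaw": 0.4}, {"jaw": 0.4}]' > rows.txt && python3 steer.py rows.txt; python3 -c "$L"
cat > fk.py <<'E'
from g import *
import json
from scipy.optimize import least_squares
S=[json.loads(l) for l in open("log.txt")]
S+=[[[1.01972,.291289,-.154117,1.126704,0,1.4315],[.209884,.480746,.230731],[-.00023,.204439,.978879,-.000615]],
 [[-.6649,.7663,-1.2964,-1.7422,.2441,-.079],[.5941,-.2736,.1605],None]]
E=lambda a,t:R.from_euler(a,t)
def fk(q,u):
    a=q[1]-q[2];b=a+q[3]
    p=E('z',q[0]).apply(np.array([u[0],u[1],u[2]])+E('y',q[1]).apply([0,0,u[3]])+E('y',a).apply([u[4],0,u[5]])+(E('y',b)*E('z',q[4])).apply([u[7],0,0])+E('y',b).apply([u[6],0,0]))
    return p
def frot(q): # tool z = x of wrist ; roll about it by j6 
    b=q[1]-q[2]+q[3]
    return E('z',q[0])*E('y',b)*E('z',q[4])*E('x',q[5])
res=lambda u:np.ravel([np.array(fk(q,u))-p for q,p,_ in S]+[(np.array(u)-u0)*.005])
u0=np.array([0,.07,.3,.4,.35,0,.05,.28])
U=least_squares(res,u0).x
if __name__=="__main__":
    print(U,np.abs(res(U)[:-8]).max())
    for q,p,t in S:
        if t is not None: print(np.array(q),p,(frot(q).inv()*rot(np.array(t))).as_matrix().round(2).tolist())
E
python3 fk.py
```

```text
t: 10.05
tcp_pos: [0.6265, -0.2555, 0.2278]
tcp_rot: [0.367, 0.188, 0.908, -0.075]
contact_force: [0.4, -0.6, -2.2]
gripper_width: 0.689
grasp_force: 111.2Traceback (most recent call last):
  File "fk.py", line 17, in <module>
    U=least_squares(res,u0).x
      ~~~~~~~~~~~~~^^^^^^^^
    return func(*args, **kwargs)
    vector_fun = VectorFunction(
        fun_wrapped,
    ...<6 lines>...
        workers=workers
    )
    self._update_fun()
    ~~~~~~~~~~~~~~~~^^
    self.f = self.fun_wrapped(xp_copy(self.x))
             ~~~~~~~~~~~~~~~~^^^^^^^^^^^^^^^^^
    return np.atleast_1d(self.fun(x))
                         ~~~~~~~~^^^
    return self.f(x, *self.args, **self.kwargs)
           ~~~~~~^^^^^^^^^^^^^^^^^^^^^^^^^^^^^^
  File "fk.py", line 15, in <lambda>
    res=lambda u:np.ravel([np.array(fk(q,u))-p for q,p,_ in S]+[(np.array(u)-u0)*.005])
                 ~~~~~~~~^^^^^^^^^^^^^^^^^^^^^^^^^^^^^^^^^^^^^^^^^^^^^^^^^^^^^^^^^^^^^^
    return asanyarray(a).ravel(order=order)
           ~~~~~~~~~~^^^
ValueError: setting an array element with a sequence. The requested array has an inhomogeneous shape after 1 dimensions. The detected shape was (7,) + inhomogeneous part.
```

```bash
sed -i 's/np.ravel(\[np.array(fk(q,u))-p for q,p,_ in S\]+\[/np.concatenate([np.array(fk(q,u))-p for q,p,_ in S]+[/' fk.py; python3 fk.py
python3 - <<'E'
from g import *
c={n:r.camera(n) for n in("side","top")};pickle.dump(c,open("d6.pkl","wb"))
d0=pickle.load(open("d0.pkl","rb"))
# changed non-shadow blobs on the desk in the top view near jar
for n,(x0,y0,x1,y1) in dict(top=(340,150,500,292),side=(280,150,420,260)).items():
    a=c[n]["frame"][y0:y1,x0:x1].astype(int);b=d0[n]["frame"][y0:y1,x0:x1].astype(int)
    m=((a.mean(2)-b.mean(2))>25).astype(np.uint8)
    k,l,st,ce=cv2.connectedComponentsWithStats(m);print(n,[((ce[i]+[x0,y0]).round(1).tolist(),st[i,2:].tolist()) for i in range(1,k) if st[i,4]>8])
    s=r.state();print(s["contact_force"])
E
```

```text
[0.0001 0.0729 0.2979 0.5098 0.3853 0.06   0.1195 0.324 ] 3.485684741832973e-05
[-0.6707  0.4671 -1.2666 -1.2726  0.2349 -0.1147] [0.5743916716949308, -0.2663709011915078, 0.16963406226412042] [[0.0, -0.0, 1.0], [-0.0, 1.0, 0.0], [-1.0, -0.0, 0.0]]
[-0.65    0.254  -1.1034 -0.7213  0.1953 -0.141 ] [0.5759529622571511, -0.26727315253636813, 0.1675416968888287] [[0.0, -0.0, 1.0], [0.0, 1.0, 0.0], [-1.0, 0.0, 0.0]]
[-0.6336  0.1299 -0.909  -0.2253  0.1555 -0.1615] [0.5686353819692871, -0.26504815852690833, 0.18206233981525188] [[0.0, 0.0, 1.0], [0.0, 1.0, -0.0], [-1.0, 0.0, 0.0]]
[-0.54    0.1348 -0.7353 -0.063   0.093  -0.0936] [0.6265066140449721, -0.25545205477402205, 0.22775807593642938] [[0.0, 0.0, 1.0], [0.0, 1.0, -0.0], [-1.0, 0.0, 0.0]]
[ 1.0197  0.2913 -0.1541  1.1267  0.      1.4315] [0.209884, 0.480746, 0.230731] [[-0.0, -0.0, 1.0], [0.0, 1.0, 0.0], [-1.0, 0.0, -0.0]]
top [([449.7, 157.9], [14, 17, 188]), ([450.3, 186.9], [13, 8, 41])]
[ 0.0407  0.1168 -3.1401]
side [([329.0, 244.2], [58, 34, 1322])]
[ 0.0407  0.1168 -3.1401]
```

```bash
cat > ik.py <<'E'
from fk import *
M=R.from_matrix(np.array([[0,0,1],[0,1,0],[-1,0,0]]))
lo=np.array([-2.52,-.91,-1.3,-1.96,-1.52,-3.14]);hi=np.array([2.52,1.74,1.37,2.02,1.47,3.14])
TC=np.array(json.load(open("tc.json")))
def ik(p,B,starts,m=.03):
    best=None
    f=lambda q:np.r_[fk(q,U)-p,((frot(q)*M).inv()*B).as_rotvec()*.3]
    for q0 in starts:
        o=least_squares(f,np.clip(q0,lo+m+.01,hi-m-.01),bounds=(lo+m,hi-m))
        if best is None or o.cost<best.cost:best=o
    return best.x,np.sqrt(2*best.cost)
def tcp(pt,X,yaw,tip):
    B=toolrot(yaw,tip);return np.array(X)-cupx(np.roll(B.as_quat(),1)).apply(np.array(pt)/1e3-TC),B
E
python3 - <<'E'
from ik import *
jar=np.array([.467,-.214])
q0=np.array(S[2][0])
for yaw in(-24,-50,-65,-80,-95,10,25,40,55,70):
    y=np.radians(yaw);dv=np.array([np.cos(y),np.sin(y)]);q=q0;out=[]
    for tip in(50,62,75,85):
        X=np.r_[jar+.015*dv,.082];p,B=tcp((-66,0,75),X,yaw,tip)
        q,e=ik(p,B,[q,q0,q0+[.5,.3,.3,-.5,-.5,0],q0+[-.5,.3,.3,-.5,.5,0]])
        out.append((round(e*1e3,1)))
    print(yaw,out,q.round(2))
E
```

```text
-24 [np.float64(0.0), np.float64(11.5), np.float64(65.3), np.float64(97.0)] [-0.72  0.89 -1.27 -1.93  0.34 -0.07]
-50 [np.float64(0.0), np.float64(0.0), np.float64(25.3), np.float64(47.3)] [-0.22  0.91 -1.27 -1.93 -0.73  0.16]
-65 [np.float64(0.0), np.float64(0.0), np.float64(0.0), np.float64(15.7)] [-0.15  0.96 -1.21 -1.93 -1.    0.2 ]
-80 [np.float64(0.0), np.float64(0.0), np.float64(0.0), np.float64(0.0)] [-0.09  0.92 -1.07 -1.66 -1.29  0.31]
-95 [np.float64(0.0), np.float64(0.0), np.float64(0.0), np.float64(0.0)] [-0.07  0.76 -0.56  0.43 -1.48  1.75]
10 [np.float64(0.0), np.float64(0.0), np.float64(0.0), np.float64(8.0)] [-1.09  1.01 -1.27 -1.93  1.27 -0.33]
25 [np.float64(0.0), np.float64(0.0), np.float64(0.0), np.float64(12.0)] [-1.11  0.64 -0.96 -0.34  1.44 -1.26]
40 [np.float64(0.0), np.float64(0.0), np.float64(0.0), np.float64(0.0)] [-1.1   0.95 -0.36  1.46  1.33 -2.78]
55 [np.float64(0.0), np.float64(0.0), np.float64(0.0), np.float64(0.0)] [-1.06  1.05 -0.14  1.75  1.12 -2.96]
70 [np.float64(0.0), np.float64(0.0), np.float64(0.0), np.float64(0.0)] [-0.99  1.13  0.08  1.94  0.92 -3.03]
```

```bash
python3 - <<'E'
from ik import *
jar=np.array([.467,-.214])
for yaw in(-72,-76,-80):
    y=np.radians(yaw);dv=np.array([np.cos(y),np.sin(y)]);q=r.state()["qpos"]
    for k,(tip,z) in enumerate([(42,.16),(42,.16),(50,.11),(50,.084),(58,.082),(66,.082),(74,.082),(82,.082),(86,.082)]):
        yy=-24+(yaw+24)*.5 if k==0 else yaw
        X=np.r_[jar+.015*dv,z];p,B=tcp((-66,0,75),X,yy,tip)
        q,e=ik(p,B,[q]);print(yaw,tip,round(e*1e3,1),q.round(2),p.round(3))
E
python3 p.py -66 0 75 0.4696 -0.2288 0.16 -80 42
```

```text
-72 42 0.0 [-0.52  0.13 -0.85 -0.12 -0.21  0.24] [ 0.536 -0.3    0.183]
-72 42 0.0 [-0.42  0.2  -0.72  0.1  -0.52  0.69] [ 0.501 -0.32   0.183]
-72 50 0.0 [-0.36  0.3  -0.88 -0.25 -0.64  0.68] [ 0.5   -0.316  0.146]
-72 50 0.0 [-0.36  0.36 -0.9  -0.33 -0.64  0.68] [ 0.5   -0.316  0.12 ]
-72 58 0.0 [-0.29  0.43 -0.99 -0.59 -0.77  0.65] [ 0.498 -0.31   0.131]
-72 66 0.0 [-0.23  0.53 -1.07 -0.89 -0.89  0.59] [ 0.496 -0.303  0.142]
-72 74 0.0 [-0.18  0.69 -1.13 -1.27 -1.01  0.47] [ 0.493 -0.294  0.153]
-72 82 0.0 [-0.13  0.91 -1.16 -1.76 -1.1   0.28] [ 0.49  -0.284  0.162]
-72 86 5.9 [-0.11  0.99 -1.15 -1.93 -1.15  0.19] [ 0.488 -0.279  0.165]
-76 42 0.0 [-0.51  0.14 -0.85 -0.11 -0.24  0.28] [ 0.533 -0.302  0.183]
-76 42 0.0 [-0.41  0.21 -0.7   0.16 -0.56  0.77] [ 0.494 -0.322  0.183]
-76 50 0.0 [-0.34  0.31 -0.84 -0.17 -0.69  0.77] [ 0.493 -0.318  0.146]
-76 50 0.0 [-0.34  0.37 -0.87 -0.25 -0.69  0.77] [ 0.493 -0.318  0.12 ]
-76 58 0.0 [-0.28  0.43 -0.94 -0.48 -0.83  0.74] [ 0.492 -0.312  0.131]
-76 66 0.0 [-0.22  0.52 -1.01 -0.75 -0.96  0.69] [ 0.49  -0.305  0.142]
-76 74 0.0 [-0.16  0
[... 284 characters left out ...]
   0.23 -0.67  0.22 -0.6   0.86] [ 0.486 -0.324  0.183]
-80 50 0.0 [-0.33  0.33 -0.8  -0.08 -0.73  0.86] [ 0.486 -0.32   0.146]
-80 50 0.0 [-0.33  0.38 -0.83 -0.16 -0.73  0.86] [ 0.486 -0.32   0.12 ]
-80 58 0.0 [-0.27  0.43 -0.89 -0.35 -0.87  0.84] [ 0.485 -0.314  0.131]
-80 66 0.0 [-0.2   0.51 -0.95 -0.59 -1.01  0.8 ] [ 0.483 -0.306  0.142]
-80 74 0.0 [-0.15  0.63 -1.01 -0.91 -1.15  0.69] [ 0.482 -0.297  0.153]
-80 82 0.0 [-0.1   0.82 -1.06 -1.41 -1.26  0.45] [ 0.48  -0.287  0.162]
-80 86 0.0 [-0.09  0.95 -1.07 -1.75 -1.3   0.26] [ 0.479 -0.281  0.165]
now point [ 0.5353 -0.2169  0.199 ] t 10.15
goal tcp [ 0.4863 -0.3237  0.183 ] rotvec [0.672  0.0244 0.7226] shift [ 0.0995 -0.1175 -0.0376]
```

```bash

echo '[{"rotvec": [0.2, 0.008, 0.2], "pos": [0.16, -0.16, 0], "jaw": 0.4}, {"rotvec": [0.384, 0.014, 0.412], "pos": [0.32, -0.32, 0], "jaw": 0.4}, {"rotvec": [0.384, 0.014, 0.412], "pos": [0.32, -0.32, 0], "jaw": 0.4}, {"rotvec": [0.384, 0.014, 0.412], "pos": [0.32, -0.32, 0], "jaw": 0.4}, {"rotvec": [0.384, 0.014, 0.412], "pos": [0.32, -0.32, 0], "jaw": 0.4}]' > rows.txt && python3 steer.py rows.txt
python3 p.py -66 0 75 0.4696 -0.2288 0.16 -80 42
```

```text
t: 10.78
tcp_pos: [0.5155, -0.2859, 0.1632]
tcp_rot: [0.315, 0.467, 0.806, -0.182]
contact_force: [-0.8, 0.4, -2.3]
gripper_width: 0.691
grasp_force: 111.2
now point [ 0.4677 -0.2025  0.1392] t 10.775
goal tcp [ 0.4863 -0.3237  0.183 ] rotvec [0.2341 0.0103 0.2559] shift [-0.0268 -0.0441 -0.0022]
```

```bash

echo '[{"rotvec": [0.36, 0.016, 0.392], "pos": [-0.16, -0.256, 0], "jaw": 0.4}, {"rotvec": [0.36, 0.016, 0.392], "pos": [-0.16, -0.256, 0], "jaw": 0.4}, {"rotvec": [0.2, 0.008, 0.24], "pos": [-0.112, -0.192, 0], "jaw": 0.4}, {"jaw": 0.4}, {"jaw": 0.4}]' > rows.txt && python3 steer.py rows.txt
python3 p.py -66 0 75 0.4696 -0.2288 0.084 -80 50
python3 - <<'E'
from g import *
c={n:r.camera(n) for n in("side","top")};pickle.dump(c,open("d7.pkl","wb"));s=r.state()
C=cupx(s["tcp_rot"]);TC=np.array([.021,0,.0276])
for n in c:
  for p in((-66,30,75),(-66,-30,75),(-26,30,0),(30,30,0),(30,-30,0)): print(n,p,proj(c[n],s["tcp_pos"]+C.apply(np.array(p)/1e3-TC)).round(1))
a=c["side"]["frame"][90:210,280:400,::-1];b=cv2.convertScaleAbs(c["top"]["frame"][170:290,380:420+60,::-1],alpha=1.5)[:, :80]
b=cv2.convertScaleAbs(c["top"]["frame"][170:290,390:470,::-1],alpha=1.5)
cv2.imwrite("pics/p6.png",cv2.resize(np.hstack([a,b]),None,fx=4,fy=4,interpolation=0))
E
```

```text
t: 11.4
tcp_pos: [0.485, -0.321, 0.1824]
tcp_rot: [0.276, 0.597, 0.718, -0.228]
contact_force: [0.3, 0.2, -3.0]
gripper_width: 0.694
grasp_force: 111.2
now point [ 0.4674 -0.2262  0.1594] t 11.4
goal tcp [ 0.4856 -0.3196  0.1202] rotvec [ 0.0086 -0.14    0.0046] shift [0.0425 0.0007 0.0455]
side (-66, 30, 75) [334.7 136.1]
side (-66, -30, 75) [353.7 134.9]
side (-26, 30, 0) [330.2 137.7]
side (30, 30, 0) [327.9 123.3]
side (30, -30, 0) [345.5 122.3]
top (-66, 30, 75) [428.3 215.1]
top (-66, -30, 75) [433.9 237.3]
top (-26, 30, 0) [454.7 211.4]
top (30, 30, 0) [473.9 205.6]
top (30, -30, 0) [480.  227.7]
```

View pics/p6.png

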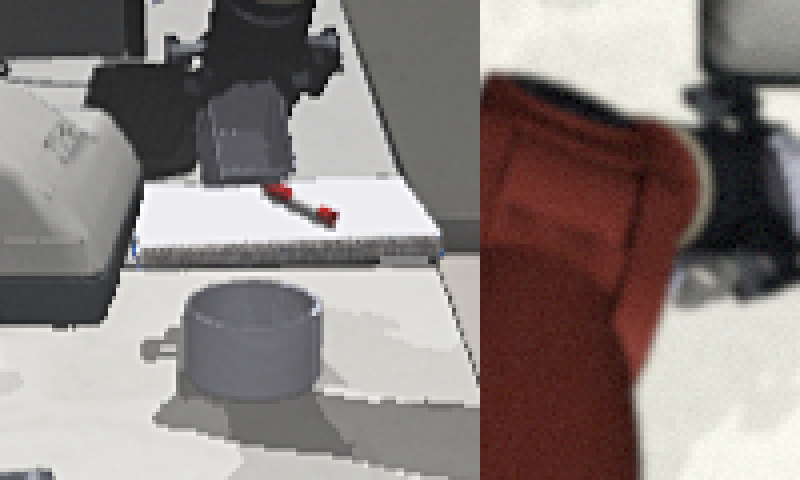

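The view shows the cup, mouth towards the camera, with the lip at side (331-352,135.5). That is centred over the jar, whose mouth is about (343,167). Lowering, then pouring at this yaw.

```bash

echo '[{"rotvec": [0, -0.18, 0], "pos": [0.208, 0, 0.224], "jaw": 0.4}, {"rotvec": [0, -0.18, 0], "pos": [0.224, 0, 0.256], "jaw": 0.4}, {"rotvec": [0, -0.18, 0], "pos": [0.224, 0, 0.24], "jaw": 0.4}, {"jaw": 0.4}, {"jaw": 0.4}]' > rows.txt && python3 steer.py rows.txt
python3 p.py -66 0 75 0.4696 -0.2288 0.082 -80 60
```

```text
t: 12.12
tcp_pos: [0.4869, -0.3237, 0.124]
tcp_rot: [0.325, 0.581, 0.697, -0.268]
contact_force: [-0.3, 0.3, -1.3]
gripper_width: 0.692
grasp_force: 111.3
now point [ 0.4702 -0.2328  0.0882] t 12.125
goal tcp [ 0.4843 -0.3121  0.1336] rotvec [ 0.0094 -0.1787  0.0014] shift [ 0.0003 -0.0004 -0.0154]
```

```bash

echo '[{"rotvec": [0.008, -0.18, 0], "pos": [0, 0, -0.0624], "jaw": 0.4}, {"rotvec": [0.008, -0.18, 0], "pos": [0, 0, -0.0624], "jaw": 0.4}, {"rotvec": [0.008, -0.18, 0], "pos": [0, 0, -0.0624], "jaw": 0.4}, {"rotvec": [0.008, -0.18, 0], "pos": [0, 0, -0.0624], "jaw": 0.4}, {"jaw": 0.4}]' > rows.txt && python3 steer.py rows.txt
python3 p.py -66 0 75 0.4696 -0.2288 0.082 -80 68
python3 p.py -66 0 75 0.4696 -0.2288 0.082 -80 76
```

```text
t: 12.75
tcp_pos: [0.4848, -0.3111, 0.1331]
tcp_rot: [0.384, 0.556, 0.664, -0.321]
contact_force: [-0.2, 0.5, -1.5]
gripper_width: 0.69
grasp_force: 111.3
now point [ 0.4699 -0.2279  0.0814] t 12.75
goal tcp [ 0.4829 -0.3042  0.1449] rotvec [ 0.0021 -0.1383  0.0012] shift [-0.0066 -0.0007 -0.0121]
now point [ 0.4699 -0.2279  0.0814] t 12.75
goal tcp [ 0.4812 -0.2948  0.1549] rotvec [ 0.0022 -0.2779  0.001 ] shift [-0.0106 -0.0006 -0.0253]
```

```bash

echo '[{"rotvec": [0, -0.14, 0], "pos": [-0.0272, 0, -0.048], "jaw": 0.4}, {"rotvec": [0, -0.14, 0], "pos": [-0.0272, 0, -0.048], "jaw": 0.4}, {"rotvec": [0, -0.14, 0], "pos": [-0.0272, 0, -0.048], "jaw": 0.4}, {"rotvec": [0, -0.14, 0], "pos": [-0.0272, 0, -0.048], "jaw": 0.4}, {"jaw": 0.4}]' > rows.txt && python3 steer.py rows.txt
python3 p.py -66 0 75 0.4696 -0.2288 0.082 -80 76
echo '[{"rotvec": [0, -0.14, 0], "pos": [-0.0272, 0, -0.048], "jaw": 0.4}, {"rotvec": [0, -0.14, 0], "pos": [-0.0272, 0, -0.048], "jaw": 0.4}, {"rotvec": [0, -0.14, 0], "pos": [-0.0272, 0, -0.048], "jaw": 0.4}, {"rotvec": [0, -0.14, 0], "pos": [-0.0272, 0, -0.048], "jaw": 0.4}, {"jaw": 0.4}]' > rows.txt && python3 steer.py rows.txt
python3 p.py -66 0 75 0.4696 -0.2288 0.082 -80 86
```

```text
t: 13.38
tcp_pos: [0.4834, -0.3039, 0.1442]
tcp_rot: [0.429, 0.532, 0.635, -0.359]
contact_force: [0.2, -0.1, -2.2]
gripper_width: 0.694
grasp_force: 111.3
now point [ 0.47   -0.2286  0.0812] t 13.375
goal tcp [ 0.4812 -0.2948  0.1549] rotvec [ 0.0018 -0.1385  0.001 ] shift [-0.0064 -0.0005 -0.0127]
t: 14.0
tcp_pos: [0.4817, -0.2949, 0.154]
tcp_rot: [0.472, 0.505, 0.604, -0.396]
contact_force: [0.2, -0.5, -2.8]
gripper_width: 0.689
grasp_force: 111.3
now point [ 0.4699 -0.229   0.081 ] t 14.0
goal tcp [ 0.4789 -0.2813  0.1655] rotvec [ 0.0018 -0.1733  0.0015] shift [-0.0078 -0.0004 -0.0162]
```

Exactly on track. Continuing to 86°, then waiting.

```bash

echo '[{"rotvec": [0, -0.14, 0], "pos": [-0.0256, 0, -0.0512], "jaw": 0.4}, {"rotvec": [0, -0.14, 0], "pos": [-0.0256, 0, -0.0512], "jaw": 0.4}, {"rotvec": [0, -0.14, 0], "pos": [-0.0256, 0, -0.0512], "jaw": 0.4}, {"rotvec": [0, -0.14, 0], "pos": [-0.0256, 0, -0.0512], "jaw": 0.4}, {"rotvec": [0, -0.12, 0], "pos": [-0.0224, 0, -0.0512], "jaw": 0.4}]' > rows.txt && python3 steer.py rows.txt
echo '[{"jaw": 0.4}, {"jaw": 0.4}, {"jaw": 0.4}, {"jaw": 0.4}, {"jaw": 0.4}]' > rows.txt && python3 steer.py rows.txt
python3 p.py -66 0 75 0.4696 -0.2288 0.082 -80 86
python3 - <<'E'
from g import *
np.set_printoptions(linewidth=250)
c={n:r.camera(n) for n in("side","top")};pickle.dump(c,open("d8.pkl","wb"));s=r.state();print(s["qpos"],s["contact_force"])
E
```

```text
t: 14.62
tcp_pos: [0.4797, -0.2809, 0.1652]
tcp_rot: [0.522, 0.47, 0.561, -0.437]
contact_force: [0.2, 0.3, -2.4]
gripper_width: 0.691
grasp_force: 111.4
t: 15.25
tcp_pos: [0.4788, -0.2806, 0.165]
tcp_rot: [0.522, 0.47, 0.561, -0.438]
contact_force: [0.5, 0.3, -2.1]
gripper_width: 0.693
grasp_force: 111.4
now point [ 0.4693 -0.2279  0.0816] t 15.25
goal tcp [ 0.4789 -0.2813  0.1655] rotvec [ 0.0015 -0.0022  0.0008] shift [-0.0006 -0.      0.0007]
[-0.0841  0.9516 -1.0671 -1.7453 -1.301   0.263 ] [ 0.0898  0.5468 -2.5354]
```

```bash

echo '[{"rotvec": [0, 0.32, 0], "pos": [-0.16, 0, 0], "jaw": 0.4}, {"rotvec": [0, 0.6, 0], "pos": [-0.24, 0, 0], "jaw": 0.4}, {"rotvec": [0, 0.6, 0], "pos": [-0.24, 0, 0], "jaw": 0.4}, {"rotvec": [0, 0.6, 0], "pos": [-0.192, 0, -0.16], "jaw": 0.4}, {"rotvec": [0, 0.6, 0], "pos": [-0.16, 0, -0.24], "jaw": 0.4}]' > rows.txt && python3 steer.py rows.txt
echo '[{"rotvec": [0, 0.6, 0], "pos": [0, 0, -0.32], "jaw": 0.4}, {"rotvec": [0, 0.6, 0], "pos": [0, 0, -0.48], "jaw": 0.4}, {"rotvec": [0, 0.6, 0], "pos": [0, 0, -0.48], "jaw": 0.4}, {"rotvec": [0, 0.6, 0], "pos": [0, 0, -0.32], "jaw": 0.4}, {"rotvec": [0, 0.4, 0], "jaw": 0.4}]' > rows.txt && python3 steer.py rows.txt
python3 p.py 0 0 0 0.54 -0.05 0.2 8.2 0
```

```text
t: 15.98
tcp_pos: [0.5018, -0.2769, 0.1921]
tcp_rot: [0.425, 0.527, 0.649, -0.347]
contact_force: [1.5, -0.7, -3.6]
gripper_width: 0.692
grasp_force: 111.3
t: 16.6
tcp_pos: [0.4918, -0.2057, 0.2432]
tcp_rot: [0.203, 0.608, 0.75, -0.163]
contact_force: [-0.1, 0.2, -3.6]
gripper_width: 0.688
grasp_force: 111.2
now point [ 0.491  -0.2015  0.2088] t 16.6
goal tcp [ 0.5608 -0.047   0.2276] rotvec [-0.3928  0.4244 -1.4671] shift [ 0.1297  0.1005 -0.057 ]
```

```bash

echo '[{"rotvec": [0, 0.56, 0], "pos": [0, 0, -0.24], "jaw": 0.4}, {"rotvec": [0, 0.56, 0], "pos": [0, 0.48, -0.16], "jaw": 0.4}, {"rotvec": [0, 0.48, 0], "pos": [0, 0.64, 0], "jaw": 0.4}, {"rotvec": [0, 0, -0.6], "pos": [0, 0.64, 0], "jaw": 0.4}, {"rotvec": [0, 0, -0.68], "pos": [0, 0.64, 0], "jaw": 0.4}]' > rows.txt && python3 steer.py rows.txt
python3 p.py 0 0 0 0.54 -0.03 0.2 8.2 0
```

```text
t: 17.23
tcp_pos: [0.6346, -0.159, 0.2615]
tcp_rot: [0.042, 0.495, 0.866, -0.049]
contact_force: [0.2, 0.3, -2.6]
gripper_width: 0.69
grasp_force: 111.5
now point [ 0.6247 -0.1446  0.2316] t 17.225
goal tcp [ 0.5608 -0.027   0.2276] rotvec [-0.1093  0.0818 -1.1795] shift [0.1542 0.0045 0.0151]
```

```bash

echo '[{"rotvec": [-0.08, 0.08, -0.64], "pos": [0.48, 0.064, 0], "jaw": 0.4}, {"rotvec": [-0.08, 0.08, -0.64], "pos": [0.48, -0.032, 0], "jaw": 0.4}, {"rotvec": [-0.08, 0.08, -0.64], "pos": [0.48, -0.096, 0], "jaw": 0.4}, {"rotvec": [-0.08, 0.04, -0.64], "pos": [0.32, 0.16, 0], "jaw": 0.4}, {"rotvec": [-0.04, 0, -0.64], "pos": [0.24, 0.24, 0], "jaw": 0.4}]' > rows.txt && python3 steer.py rows.txt
python3 p.py 0 0 0 0.54 -0.0 0.2 8.2 0
```

```text
t: 17.85
tcp_pos: [0.5544, -0.0547, 0.2515]
tcp_rot: [0.015, 0.117, 0.993, -0.003]
contact_force: [-0.1, 0.7, -1.9]
gripper_width: 0.691
grasp_force: 111.5
now point [ 0.5349 -0.0501  0.2233] t 17.85
goal tcp [0.5608 0.003  0.2276] rotvec [-0.0087  0.0305 -0.3782] shift [0.008  0.0576 0.0235]
```

```bash

echo '[{"rotvec": [-0.012, 0.04, -0.52], "pos": [0.048, 0.32, 0.128], "jaw": 0.4}, {"rotvec": [-0.012, 0.04, -0.52], "pos": [0.048, 0.32, 0.128], "jaw": 0.4}, {"rotvec": [-0.008, 0.04, -0.48], "pos": [0.032, 0.288, 0.128], "jaw": 0.4}, {"jaw": 0.4}, {"jaw": 0.4}]' > rows.txt && python3 steer.py rows.txt
python3 p.py 0 0 0 0.54 0.0 0.2 8.2 0
python3 - <<'E'
from g import *
np.set_printoptions(linewidth=280)
d0=pickle.load(open("d0.pkl","rb"))
c={n:r.camera(n) for n in("side","top")};pickle.dump(c,open("d9.pkl","wb"));s=r.state();print(s["tcp_pos"],s["contact_force"])
t=c["top"]["frame"];print(t[212:256:2,398:446:2].mean(2).astype(int))
print((t[:,:,1].astype(int)-t[:,:,2])[212:256:2,398:446:2])
m=np.abs(t.astype(int)-d0["top"]["frame"]).sum(2)>60
k,l,st,ce=cv2.connectedComponentsWithStats(m.astype(np.uint8));print([(ce[i].round().tolist(),st[i].tolist()) for i in range(1,k) if st[i,4]>10])
E
```

```text
t: 18.48
tcp_pos: [0.5547, 0.0027, 0.2277]
tcp_rot: [0.001, -0.069, 0.998, -0.001]
contact_force: [-0.2, -0.3, -2.1]
gripper_width: 0.694
grasp_force: 111.3
now point [ 0.5339 -0.0002  0.2001] t 18.475
goal tcp [0.5608 0.003  0.2276] rotvec [-0.0017  0.0014 -0.0049] shift [-0.0061 -0.0006  0.0001]
[0.5548 0.0025 0.2279] [ 0.7099 -0.8269 -1.7398]
[[172 174 169 170 169 168 165 162 156 165 162 159 157 156 163 171 166 166 168 165 164 167 169 168]
 [173 172 173 171 167 165 167 163 147 124 100  84  78  83 100 130 157 166 169 168 167 163 168 162]
 [167 173 172 167 164 156 159 133  98  71  75  95  76  55  53  58  82 130 161 169 167 163 166 164]
 [167 176 167 162 148 156 137 135 134 107 134 157 144 106  75  55  53  62 114 159 164 162 166 166]
 [165 169 152 134 143 160 162 175 150 111 155 174 162 132 116 115  91  58  57 115 160 163 167 166]
 [162 157 137 113 159 176 177 178 155 118 133 154 138 113 146 171 148  84  48  65 134 169 165 166]
 [156 149 113 120 170 170 161 160 166 153 113 122 120 105 152 174 162 109  58  53  97 165 166 167]
 [149 140  87 142 166 134 147 160 155 171 167 172 162 120 1
[... 4143 characters left out ...]
219, 6, 6, 13]), ([429.0, 222.0], [427, 219, 6, 6, 29]), ([424.0, 225.0], [422, 222, 6, 6, 17]), ([417.0, 233.0], [414, 230, 7, 7, 18]), ([406.0, 235.0], [404, 232, 6, 7, 19]), ([415.0, 236.0], [411, 234, 8, 6, 14]), ([410.0, 242.0], [408, 240, 5, 6, 13]), ([404.0, 253.0], [403, 250, 4, 7, 11]), ([401.0, 268.0], [398, 263, 8, 11, 31]), ([409.0, 266.0], [407, 262, 5, 9, 13]), ([419.0, 266.0], [418, 263, 4, 9, 15]), ([517.0, 280.0], [514, 265, 7, 28, 78]), ([408.0, 275.0], [407, 272, 3, 7, 11]), ([417.0, 275.0], [411, 272, 12, 8, 23]), ([414.0, 280.0], [411, 276, 7, 10, 18]), ([400.0, 280.0], [398, 278, 5, 4, 11]), ([407.0, 288.0], [404, 286, 8, 5, 12]), ([401.0, 293.0], [398, 290, 7, 6, 14])]
```

All six balls show up as separate whitish clusters inside the jar at top (420,220), (429,222), (411,229), (420,232), (411,240) and (420,244). Next I measure how the cup sits in the grip.

```bash
python3 - <<'E'
from g import *
c=pickle.load(open("d9.pkl","rb"));s=r.state();C=cupx(s["tcp_rot"]);TC=np.array([.021,0,.0276])
W={}
for n in c:
  for p in((-66,30,75),(-66,-30,75),(-26,30,0),(30,30,0),(30,30,75),(30,-30,0),(46,16,72),(46,16,45)):
    print(n,p,proj(c[n],s["tcp_pos"]+C.apply(np.array(p)/1e3-TC)).round(1))
f=c["side"]["frame"].astype(int);x0,y0,x1,y1=240,110,380,230
a=f[y0:y1,x0:x1]
m=((a[:,:,2]-a[:,:,1]>=4)&(a.mean(2)>70)&(a.mean(2)<215)).astype(np.uint8)
for y in range(30,104,2): print(y+y0,''.join('#' if v else '.' for v in m[y,20:120]))
E
```

```text
side (-66, 30, 75) [348.1 119. ]
side (-66, -30, 75) [344.1 113.1]
side (-26, 30, 0) [332.1 149.1]
side (30, 30, 0) [309.9 150.3]
side (30, 30, 75) [309.  120.8]
side (30, -30, 0) [307.9 143.1]
side (46, 16, 72) [302.  120.9]
side (46, 16, 45) [302.4 131.6]
top (-66, 30, 75) [338.6 220.8]
top (-66, -30, 75) [363.4 217. ]
top (-26, 30, 0) [335.1 210.7]
top (30, 30, 0) [331.7 189.6]
top (30, 30, 75) [332.3 182.3]
top (30, -30, 0) [354.6 186.2]
top (46, 16, 72) [336.9 175.5]
top (46, 16, 45) [336.6 178.3]
140 ................................................############################...........#............
142 .................................................##########################................#........
144 ................................................##########################.....................#....
146 .................................................########################..........................#
148 ..................................................######################............................
150 ..................................................##.#.#.......
[... 2592 characters left out ...]
......................................................................
202 ............#####...................................................................................
204 ............#####...................................................................................
206 ............#####...................................................................................
208 ............#####........#####......................................................................
210 ###########.#####...................................................................................
212 ##..#######.#####################...................................................................
```

```bash
python3 - <<'E'
from g import *
np.set_printoptions(linewidth=250)
d=pickle.load(open("d0.pkl","rb"));S,T=d["side"],d["top"]
f=S["frame"].astype(int)
for y in(170,176,182,188,192): print(y,(f[y,264:284].mean(1)).astype(int),(f[y,264:284,2]-f[y,264:284,1]))
g=T["frame"].astype(int)
for x in(290,300,310,320,330,340,348): print(x,g[148:178,x-1:x+2].mean((1,2)).astype(int))
E
```

```text
170 [192 195 197 198 202 207 136 177 218 191  90 191 195 180 207  80  37  42  41  43] [ 3  2  4  3  3  2  2 12 18 16  9  1  2  1 -5  0  2  2  2  2]
176 [153 157 159 160 162 164 145 180 214 200  98 117 150 138 146 219 221 217 217 217] [ 0  0  0  1  1  0 -3 15 18 17  7  2  0  0  0 -6 -5 -5 -5 -5]
182 [152 157 159 161 165 165 168 160 210 211 104  96 160 120  79 133 214 218 214 214] [  1   1   2  -1   1   0  -1   8  17  18   8   6   2 -12 -25 -17  -5  -5  -4  -4]
188 [125 137 144 146 147 147 150 151 211 212 154  85 113  99 114 161 208 210 209 220] [ 4  1  2  4  0  0  0  9 18 17 10  5  2  0 -3 -2 -4 -4 -5 -4]
192 [204 191 191 193 194 195 194 170 206 214 163  95 126 225 224 218 216 215 215 216] [-6 -4 -3 -4 -4 -4 -6  6 18 16 12  8  1 -5 -4 -5 -3 -3 -3 -3]
290 [139 139 138 139 140 139 139 139 137 138 139 139 138 137 124  95  84 100 110  91  62  45  45  51  52  46  36  29  28  26]
300 [136 139 138 140 140 140 141 139 140 139 138 135 130 108  84  91 109 105  77  55  47  58  72  67  49  33  30  26  32  35]
310 [136 136 137 136 140 140 140 142 139 139 135 122  93  81  99 109  91  65  52  66  85  83  62  39  27  25  24  30  38  40]
320 [138 137 135 135 137 134 139 136 135 128 105  82  89 107 105  77  55  49  60  77  69  52  36  26  25  30  36  38  43  45]
330 [140 140 138 139 139 140 138 135 123  99  81  97 110  96  67  51  60  76  77  63  40  29  23  24  27  35  44  44  47  46]
340 [140 140 138 138 139 136 130 110  85  87 106 105  80  56  52  67  81  73  53  35  28  24  30  34  38  43  44  48  45  43]
348 [140 139 139 139 138 132 115 101 110 121 113  85  56  40  40  44  40  35  32  29  30  31  29  35  36  37  44  44  43  42]
```

```bash
python3 - <<'E'
from g import *
d=pickle.load(open("d0.pkl","rb"));S,T=d["side"],d["top"]
P=np.array([plane(T,p,.136) for p in((290,165.8),(300,164.3),(310,162.9),(320,161.4),(330,159.9),(340,158.4))])
k=np.polyfit(P[:,1],P[:,0],1);print("top line",k,np.degrees(np.arctan(-k[0])),"x at y=.067",np.polyval(k,.067),P[[0,-1]])
for p in((272.2,172),(272.4,180),(272.8,190)):
    q=plane(S,p,.136);print("side",q,np.polyval(k,q[1]))
# jar & held cup consistency: foot edge front mid from both (z=.008)
E
python3 p.py 38 0 70 0.655 0.067 0.19 8.3 0
```

```text
top line [-0.1404  0.6649] 7.989630973849066 x at y=.067 0.6554631482044313 [[0.6446 0.1447 0.136 ]
 [0.664  0.0069 0.136 ]]
side [0.6614 0.0155 0.136 ] 0.6626930876347852
side [0.6536 0.07   0.136 ] 0.65503851087942
side [0.6445 0.1316 0.136 ] 0.646393609232412
now point [0.5716 0.0049 0.2704] t 18.575
goal tcp [0.6382 0.0645 0.1476] rotvec [-0.0017  0.0019 -0.0066] shift [-0.091   0.0501  0.0804]
```

```bash
python3 p.py 40 0 66 0.6500 0.0663 0.195 8 5
python3 - <<'E'
from ik import *
q=r.state()["qpos"]
for z in(.19,.136):
    p,B=tcp((40,0,66),(.655,.067,z),8,5);q,e=ik(p,B,[q]);print(q.round(2),e)
E
```

```text
now point [0.5736 0.0051 0.2664] t 18.575
goal tcp [0.6346 0.0641 0.1551] rotvec [-0.0017 -0.0854 -0.0013] shift [-0.0873  0.0502  0.0729]
[-0.02  0.49 -0.07  0.92  0.01 -0.16] 5.447019413089366e-14
[-0.02  0.54 -0.14  0.8   0.01 -0.16] 4.466972654320737e-15
```

The rows are not in the units I measure in: shifts go in shares of 62.5 mm and turns go in units of 0.25 rad. I convert before sending: -0.025 m is -0.4, -0.02 m is -0.32, -0.021 rad is -0.084.

```bash

echo '[{"rotvec": [0, -0.084, 0], "pos": [-0.24, 0.144, 0], "jaw": 0.4}, {"rotvec": [0, -0.088, 0], "pos": [-0.4, 0.224, 0], "jaw": 0.4}, {"rotvec": [0, -0.088, 0], "pos": [-0.4, 0.224, 0.16], "jaw": 0.4}, {"rotvec": [0, -0.08, 0], "pos": [-0.32, 0.192, 0.24], "jaw": 0.4}, {"pos": [0, 0, 0.16], "jaw": 0.4}]' > rows.txt && python3 steer.py rows.txt
python3 p.py 40 0 66 0.6500 0.0663 0.195 8 5
```

```text
t: 19.2
tcp_pos: [0.635, 0.0653, 0.1942]
tcp_rot: [0.043, -0.071, 0.997, 0.003]
contact_force: [-0.6, 0.0, -2.3]
gripper_width: 0.693
grasp_force: 111.2
now point [0.6505 0.0675 0.2341] t 19.2
goal tcp [0.6346 0.0641 0.1551] rotvec [-0.0007 -0.0008  0.0021] shift [ 0.004  -0.001   0.0389]
```

```bash

echo '[{"pos": [0.016, 0, 0.224], "jaw": 0.4}, {"pos": [0.016, 0, 0.224], "jaw": 0.4}, {"pos": [0.016, 0, 0.16], "jaw": 0.4}, {"jaw": 0.4}, {"jaw": 0.4}]' > rows.txt && python3 steer.py rows.txt
python3 p.py 40 0 66 0.6500 0.0663 0.195 8 5
python3 - <<'E'
from g import *
np.set_printoptions(linewidth=250)
c={n:r.camera(n) for n in("side","top")};pickle.dump(c,open("d10.pkl","wb"));s=r.state();C=cupx(s["tcp_rot"]);TC=np.array([.021,0,.0276])
for n in c:
  for p in((-66,30,75),(-26,30,0),(30,30,0),(30,30,75),(30,-30,0),(46,16,72),(46,16,45)):
    print(n,p,proj(c[n],s["tcp_pos"]+C.apply(np.array(p)/1e3-TC)).round(1))
f=c["side"]["frame"].astype(int);x0,y0=250,130
a=f[y0:210,x0:330]
m=((a[:,:,2]-a[:,:,1]>=4)&(a.mean(2)>60)&(a.mean(2)<225))
for y in range(0,80,2): print(y+y0,''.join('#' if v else '.' for v in m[y]))
for y in (170,174,178): print(y,f[y,255:315].mean(1).astype(int))
E
```

```text
t: 19.82
tcp_pos: [0.6348, 0.0636, 0.1581]
tcp_rot: [0.043, -0.07, 0.997, 0.002]
contact_force: [0.2, 0.6, -1.3]
gripper_width: 0.692
grasp_force: 111.2
now point [0.6502 0.0658 0.198 ] t 19.825
goal tcp [0.6346 0.0641 0.1551] rotvec [-0.0014 -0.0002  0.0006] shift [0.0004 0.0005 0.003 ]
side (-66, 30, 75) [316.8 157.5]
side (-26, 30, 0) [298.8 186. ]
side (30, 30, 0) [275.9 185.6]
side (30, 30, 75) [276.6 156.5]
side (30, -30, 0) [275.6 176.4]
side (46, 16, 72) [269.8 155.6]
side (46, 16, 45) [269.6 166.2]
top (-66, 30, 75) [313.4 197.2]
top (-26, 30, 0) [311.2 186.8]
top (30, 30, 0) [308.2 166.9]
top (30, 30, 75) [307.8 161.1]
top (30, -30, 0) [329.7 163.7]
top (46, 16, 72) [312.2 154.6]
top (46, 16, 45) [312.2 156.9]
130 ..............................#.................................................
132 ..............................####..............................................
134 ..............................####..............................................
136 ...........................##.#####.#.......................................####
138 ..........................
[... 3067 characters left out ...]
190 197 200 202 202 207 214 151 119 129 115  85  98 100  89  54  48  57  51  48  54  94  95 104 105 105 104 105 104 105 105 105 104 104 109 110 109 109 109 108 107 106 104 152 221 222 218 218 218 219 219 220]
174 [217 217 219 217 221 206 146 145 164 175 186 187 193 193 201 169 125 129 119  84  88  99  98  99  98  98  99  98  96  96  95 104 105 105 104 105 104 106 106 106 106 106 106 105 110 110 109 107 103 152 220 222 219 219 219 219 221 220 220 220]
178 [221 221 220 220 222 230 160 141 150 156 161 163 165 166 169 178 124 101  98  88  86 100 101  96  96  95  95  96  94  95  95 105 105 105 104 104 104 105 104 105 106 105 105 105 104 103  97 186 225 222 219 218 218 218 217 216 217 216 217 217]
```

```bash
python3 - <<'E'
from g import *
np.set_printoptions(linewidth=250)
f=pickle.load(open("d10.pkl","rb"))["side"]["frame"].astype(int)
print(np.arange(258,284))
for y in range(149,185,1): print(y,f[y,258:284].mean(1).astype(int))
g=pickle.load(open("d10.pkl","rb"))["top"]["frame"].astype(int)
print(np.arange(300,340,2))
for y in range(146,176): print(y,g[y,300:340:2].mean(1).astype(int))
E
```

```text
[258 259 260 261 262 263 264 265 266 267 268 269 270 271 272 273 274 275 276 277 278 279 280 281 282 283]
149 [133 133 133 133 134 134 135 134 136 136 135 137 119 133 135 141  74  53  48  46  46  47  46  46  46  48]
150 [115 115 113 113 115 117 119  98 104 103 101  99 104 103 115 120  93  75  50  46  44  55  54  55  49  48]
151 [117 115 114 117 118 100 112  62  79  84  83  88  93 102 119 111 105  97  55  42  62  82  84  83  78  80]
152 [117 116 116 117 120  60  97 107  97 110 110 117 118 128 116  97 102  92  54  41  82 100 100 100 103 106]
153 [118 116 116 118 121  53  82 130 116 125 126 128 117 117  98  96 101  86  50  41  85 103 101 101 101 106]
154 [117 117 117 118 122  88  58  85  99 124 123 113  94  95  95  97 100  80  48  42  74  89  86  85  86  89]
155 [118 118 117 117 119 126  62  83 115 203 181 120 102 103 104 106 103  88  50  43  51  50  48  48  50  49]
156 [119 120 118 119 118 123  48  80 116 216 191 125 101  99 113 118  95  82  51  48  50  50  49  48  51  50]
157 [112 114 112 110 119 121  90 111  99  81  96 104 106 100 121 117  97  65  45  46  51  53  52  52  52  51]
158 
[... 4327 characters left out ...]
 47 47 44 50 44 43 46 48 46 43 44 46 43]
166 [42 44 47 48 44 45 45 46 46 49 47 45 46 44 42 45 45 46 46 44]
167 [43 44 48 45 47 48 44 45 45 44 46 50 46 45 48 44 45 45 44 45]
168 [44 44 45 46 45 47 47 50 47 46 47 46 45 46 44 45 47 47 48 45]
169 [47 44 46 44 44 45 44 46 44 47 47 45 45 51 46 44 46 47 47 47]
170 [45 45 47 47 46 44 46 47 50 48 44 44 47 47 49 47 45 46 45 47]
171 [45 45 42 47 45 49 44 47 50 46 47 48 46 48 47 47 43 44 47 46]
172 [49 45 45 47 46 47 48 47 46 48 48 48 50 46 46 46 44 45 45 43]
173 [41 45 45 49 50 47 45 46 45 47 50 47 47 45 47 44 44 47 46 45]
174 [44 43 41 41 49 45 48 45 44 45 47 45 45 43 43 47 47 49 41 46]
175 [43 44 44 48 44 46 47 47 45 47 44 46 46 47 45 46 46 45 45 45]
```

```bash
python3 - <<'E'
from g import *
S=pickle.load(open("d10.pkl","rb"))["side"]
def py(p,y): o,d=ray(S,p);return o+d*(y-o[1])/d[1]
print("tongue y=.082",py((267.6,161),.082)," back near y=.096",py((274.0,162),.096), "back y=.036",py((274.0,162),.036))
print("flare tip",py((266,166.5),.082))
print("bar",[plane(S,p,.136).round(4) for p in((272.2,172),(272.4,180),(272.8,190))])
s=r.state();C=cupx(s["tcp_rot"]);TC=np.array([.021,0,.0276])
for p in((46,16,58),(30,30,60),(30,-30,60)): print(p,s["tcp_pos"]+C.apply(np.array(p)/1e3-TC))
E
```

```text
tongue y=.082 [0.6599 0.082  0.1908]  back near y=.096 [0.6424 0.096  0.1931] back y=.036 [0.6516 0.036  0.1712]
flare tip [0.6649 0.082  0.1766]
bar [array([0.6614, 0.0155, 0.136 ]), array([0.6536, 0.07  , 0.136 ]), array([0.6445, 0.1316, 0.136 ])]
(46, 16, 58) [0.6547 0.0827 0.1907]
(30, 30, 60) [0.6368 0.0943 0.1913]
(30, -30, 60) [0.6452 0.0349 0.1914]
```

```bash
echo '[0.0155,0,0.0276]' > tc.json
python3 p.py 40 0 66 0.6494 0.0663 0.190 8 5
python3 p.py 40 0 66 0.6541 0.067 0.137 8 5
```

```text
now point [0.6557 0.0667 0.1986] t 19.925
goal tcp [0.6285 0.0634 0.1496] rotvec [-0.0014  0.0002  0.0007] shift [0.0071 0.0006 0.0081]
now point [0.6557 0.0667 0.1986] t 19.925
goal tcp [0.6332 0.0641 0.0966] rotvec [-0.0014  0.0002  0.0007] shift [0.007  0.0007 0.0613]
```

Shift 7 mm back towards the robot first, then descend partway and check.

```bash

echo '[{"pos": [0.112, 0, 0], "jaw": 0.4}, {"pos": [0, 0, 0.192], "jaw": 0.4}, {"pos": [0, 0, 0.192], "jaw": 0.4}, {"pos": [0, 0, 0.128], "jaw": 0.4}, {"jaw": 0.4}]' > rows.txt && python3 steer.py rows.txt
python3 p.py 40 0 66 0.6541 0.067 0.137 8 5
python3 - <<'E'
from g import *
np.set_printoptions(linewidth=250)
c={n:r.camera(n) for n in("side",)};pickle.dump(c,open("d11.pkl","wb"));f=c["side"]["frame"].astype(int)
print(r.state()["contact_force"]);print(np.arange(258,284))
for y in range(162,204,1): print(y,f[y,258:284].mean(1).astype(int))
E
```

```text
t: 20.55
tcp_pos: [0.6297, 0.0632, 0.1239]
tcp_rot: [0.042, -0.07, 0.997, 0.002]
contact_force: [0.6, -0.2, -1.5]
gripper_width: 0.689
grasp_force: 111.2
now point [0.6507 0.0662 0.1643] t 20.55
goal tcp [0.6332 0.0641 0.0966] rotvec [-0.0009 -0.0027  0.0007] shift [-0.0013  0.0004  0.0275]
[ 1.1563 -0.3697 -1.4311]
[258 259 260 261 262 263 264 265 266 267 268 269 270 271 272 273 274 275 276 277 278 279 280 281 282 283]
162 [ 55  53  41 136 195 190 191 195 199 201 200 189 187 186 185 181 176 186 222  98  51  48  47  49  48  48]
163 [ 55  49  31 201 187 186 190 194 196 198 200 190 189 187 187 185 180 175 188 130  61  47  46  48  48  46]
164 [ 53  43 140 180 180 185 188 191 193 196 202 183 177 171 169 168 166 163 163 141  81  49  47  44  55  56]
165 [ 53  37 212 181 177 181 187 189 191 196 201 172 142 128 128 131 131 120 122 106  93  54  43  65  84  85]
166 [ 53  36 196 175 174 180 184 187 189 192 200 160 121 119 125 114 115  96  94 101  93  53  44  86 103 103]
167 [ 52  36 187 169 169 177 179 182 183 187 196 138 117 120 115  96  95  97  97 104  81  51  43  79  95 101]
168 [ 53  35 180
[... 3243 characters left out ...]
102  89  88 230 203 100  83  87  87  83]
198 [221 221 222 224 224 222 222 220 220 220 222 231 178 103 105 114 112  94  65 230 217 173 169 171 171 170]
199 [221 222 222 223 225 224 224 224 224 224 225 233 204 108 104 114 111  96  66 234 234 233 235 236 236 236]
200 [220 221 220 221 223 223 223 224 224 224 224 231 199 105 103 113 112  98  70 213 231 227 226 226 227 226]
201 [220 220 221 221 222 223 223 223 223 224 225 230 222 111 102 113 111  99  73 179 230 226 224 223 224 224]
202 [220 219 220 222 222 223 223 224 224 224 225 229 243 119 100 113 112 101  72 185 232 226 224 223 224 223]
203 [218 219 220 222 223 223 223 224 225 224 225 228 241 116 100 113 112 103  73 166 232 227 223 223 224 224]
```

```bash
python3 - <<'E'
from g import *
S=pickle.load(open("d11.pkl","rb"))["side"]
def py(p,y): o,d=ray(S,p);return o+d*(y-o[1])/d[1]
b=lambda y:.6536-(y-.07)*.14
print("tongue ctr",py((270.2,173),.082),b(.082)," back near",py((277.2,172),.096),b(.096),"flare tip",py((269,179),.082))
s=r.state();C=cupx(s["tcp_rot"]);TC=np.array([.0155,0,.0276])
for p in((47.5,16,58),(30,30,60),(50,16,45)): print(p,s["tcp_pos"]+C.apply(np.array(p)/1e3-TC))
E
```

```text
tongue ctr [0.6558 0.082  0.1596] 0.6519199999999999  back near [0.6364 0.096  0.1675] 0.64996 flare tip [0.6599 0.082  0.1437]
(47.5, 16, 58) [0.6569 0.0831 0.1576]
(30, 30, 60) [0.6375 0.0945 0.1581]
(50, 16, 45) [0.6604 0.0836 0.1449]
```

```bash

echo '[{"pos": [-0.032, 0, 0.064], "jaw": 0.4}, {"pos": [0, 0, 0.096], "jaw": 0.4}, {"pos": [0, 0, 0.08], "jaw": 0.4}, {"jaw": 0.4}]' > rows.txt && python3 steer.py rows.txt
python3 p.py 40 0 66 0.6541 0.067 0.136 8 5
```

```text
t: 21.1
tcp_pos: [0.6332, 0.0635, 0.1097]
tcp_rot: [0.043, -0.07, 0.997, 0.002]
contact_force: [-0.6, -0.9, -2.5]
gripper_width: 0.689
grasp_force: 111.2
now point [0.6541 0.0665 0.15  ] t 21.1
goal tcp [0.6332 0.0641 0.0956] rotvec [-0.0011 -0.0019  0.0007] shift [0.0011 0.0005 0.014 ]
```

```bash

echo '[{"pos": [0.016, 0, 0.064], "jaw": 0.4}, {"pos": [0, 0, 0.064], "jaw": 0.4}, {"pos": [0, 0, 0.064], "jaw": 0.4}, {"jaw": 0.4}]' > rows.txt && python3 steer.py rows.txt
python3 p.py 40 0 66 0.6541 0.067 0.136 8 5
python3 - <<'E'
from g import *
np.set_printoptions(linewidth=250)
c={n:r.camera(n) for n in("side",)};pickle.dump(c,open("d12.pkl","wb"));f=c["side"]["frame"].astype(int)
print(r.state()["contact_force"]);print(np.arange(262,284))
for y in range(168,206,1): print(y,f[y,262:284].mean(1).astype(int))
E
```

```text
t: 21.6
tcp_pos: [0.6334, 0.0636, 0.0978]
tcp_rot: [0.043, -0.07, 0.997, 0.002]
contact_force: [-0.3, -0.6, -2.6]
gripper_width: 0.695
grasp_force: 111.2
now point [0.6543 0.0666 0.1382] t 21.6
goal tcp [0.6332 0.0641 0.0956] rotvec [-0.0011 -0.0015  0.0007] shift [0.0002 0.0005 0.0022]
[-0.2645 -0.1858 -2.6827]
[262 263 264 265 266 267 268 269 270 271 272 273 274 275 276 277 278 279 280 281 282 283]
168 [165 170 177 182 185 196 201 207 118 109 127 102  96 194 102  56  53  48  47  49  62  62]
169 [165 175 187 195 198 209 215 221 139 115 130 110  92 213 110  57  52  48  50  46  57  57]
170 [181 192 200 203 205 206 209 218 153 121 129 113  71 217 115  58  52  50  48  47  48  51]
171 [195 199 199 200 201 202 205 216 150 122 129 114  74 218 112  56  52  48  50  48  48  49]
172 [196 201 202 203 202 203 206 215 146 121 131 115  74 216 115  56  51  50  50  50  51  50]
173 [178 193 199 206 208 208 210 219 163 123 128 117  74 182 133  72  52  49  47  48  49  49]
174 [146 165 177 188 191 195 200 197 164 126 128 122 101 132 126  94  60  47  47  45  45  47]
175 [143 150 154 158 159 169 172 151 1
[... 2175 characters left out ...]
4 112  98  76 169 107  96  98  99  99 100]
199 [226 225 225 225 225 225 227 234 205 109 105 114 112  98  78 173 109  95  98  99  98  99]
200 [224 225 225 225 225 224 226 232 201 105 103 114 112 100  82 153 105  95  97  98  98  99]
201 [223 224 225 224 225 225 226 230 223 111 101 113 112 101  84 139 101  94  96  98  97  97]
202 [223 224 225 225 225 225 227 231 245 120 101 114 112 103  82 166 107  94  97  97  96  96]
203 [224 224 225 225 226 226 226 229 243 116 100 112 112 104  81 148 106  95  97  97  97  97]
204 [224 224 224 224 224 224 226 228 242 127  99 112 113 103  83 117 104  98  99  98  99  99]
205 [225 225 225 224 224 225 226 229 242 143 103 112 112 105  84 120 105 102  99 101 100 101]
```

```bash

echo '[{"pos": [0, 0, 0.032], "jaw": 0.4}, {"pos": [0, 0, 0.016], "jaw": 0.4}, {"jaw": 0.4}]' > rows.txt && python3 steer.py rows.txt
echo '[{"pos": [0, 0, 0.016], "jaw": 0.4}, {"pos": [0, 0, 0.016], "jaw": 0.4}, {"jaw": 0.4}]' > rows.txt && python3 steer.py rows.txt
```

```text
t: 22.02
tcp_pos: [0.6338, 0.0636, 0.0952]
tcp_rot: [0.043, -0.07, 0.997, 0.002]
contact_force: [-0.3, -0.7, -2.2]
gripper_width: 0.688
grasp_force: 111.2
t: 22.4
tcp_pos: [0.6342, 0.0636, 0.0947]
tcp_rot: [0.044, -0.07, 0.997, 0.002]
contact_force: [-6.0, -0.4, 10.8]
gripper_width: 0.686
grasp_force: 112.9
```

```bash

echo '[{"pos": [0, 0, -0.016], "jaw": 0.4}, {"jaw": 0.72}, {"jaw": 0.78}, {"jaw": 0.85}, {"jaw": 0.85}]' > rows.txt && python3 steer.py rows.txt 20
echo '[{"jaw": 0.9}, {"jaw": 0.9}]' > rows.txt && python3 steer.py rows.txt
```

```text
t: 23.02
tcp_pos: [0.6339, 0.0636, 0.0942]
tcp_rot: [0.043, -0.07, 0.997, 0.002]
contact_force: [-0.3, 0.5, 0.3]
gripper_width: 0.851
grasp_force: 0.0
t: 23.28
tcp_pos: [0.6339, 0.0636, 0.0943]
tcp_rot: [0.043, -0.07, 0.997, 0.002]
contact_force: [-0.2, -0.2, 1.6]
gripper_width: 0.899
grasp_force: 0.0
```

```bash

echo '[{"pos": [0, 0, -0.16], "jaw": 0.9}, {"pos": [0, 0, -0.4], "jaw": 0.9}, {"pos": [0, 0, -0.64], "jaw": 0.9}, {"pos": [0, 0, -0.64], "jaw": 0.9}, {"pos": [0, 0, -0.64], "jaw": 0.9}]' > rows.txt && python3 steer.py rows.txt
echo '[{"pos": [0.64, 0, -0.32], "jaw": 0.9}, {"pos": [0.8, 0.48, 0], "jaw": 0.9}, {"pos": [0.8, 0.8, 0], "jaw": 0.9}, {"pos": [0.48, 0.8, 0], "jaw": 0.9}, {"pos": [0.32, 0.8, 0], "jaw": 0.9}]' > rows.txt && python3 steer.py rows.txt
echo '[{"pos": [0.32, 0.8, 0], "jaw": 0.9}, {"pos": [0, 0.8, 0], "jaw": 0.9}, {"pos": [0, 0.64, 0], "jaw": 0.9}, {"jaw": 0.9}, {"jaw": 0.9}]' > rows.txt && python3 steer.py rows.txt
python3 - <<'E'
from g import *
np.set_printoptions(linewidth=280)
c={n:r.camera(n) for n in("side","top")};pickle.dump(c,open("d13.pkl","wb"))
f=c["side"]["frame"].astype(int);x0,y0=255,150
a=f[y0:230,x0:335];m=((a[:,:,2]-a[:,:,1]>=4)&(a.mean(2)>60)&(a.mean(2)<225))
for y in range(0,80,2): print(y+y0,''.join('#' if v else '.' for v in m[y]))
t=c["top"]["frame"].astype(int);G=(t[:,:,1]-t[:,:,2])
d0=pickle.load(open("d0.pkl","rb"))
print(t[146:200:2,290:350:2].mean(2).astype(int))
for n,(u,v,w,h) in dict(top=(215,155,40,55),side=(240,268,60,32)).items():
    print(n,"mouse diff",(np.abs(c[n]["frame"].astype(int)-d0[n]["frame"])[v:v+h,u:u+w].mean()))
# jar ellipse
g=cv2.cvtColor(c["top"]["frame"],cv2.COLOR_RGB2GRAY);f0=d0["top"]["frame"]
A=np.float32(cv2.cvtColor(d0["side"]["frame"],cv2.COLOR_RGB2GRAY)[155:195,315:375]);B=np.float32(cv2.cvtColor(c["side"]["frame"],cv2.COLOR_RGB2GRAY)[155:195,315:375]);print("jar shift px",cv2.phaseCorrelate(A,B))
E
```

```text
t: 23.9
tcp_pos: [0.6205, 0.0619, 0.2509]
tcp_rot: [0.044, -0.07, 0.997, 0.002]
contact_force: [0.5, -0.3, -0.2]
gripper_width: 0.901
grasp_force: 0.0
t: 24.52
tcp_pos: [0.4114, 0.2094, 0.2535]
tcp_rot: [0.044, -0.07, 0.997, 0.003]
contact_force: [0.4, 0.7, 0.2]
gripper_width: 0.903
grasp_force: 0.0
t: 25.15
tcp_pos: [0.3735, 0.344, 0.251]
tcp_rot: [0.043, -0.07, 0.997, 0.002]
contact_force: [0.2, -0.3, -0.2]
gripper_width: 0.903
grasp_force: 0.0
150 ..........................................................#.....................
152 ..........................................................#.....................
154 ..........................................................##....................
156 ...........................................................###..................
158 ...................................................#............................
160 .......................#####.############.###.#####.............................
162 ............................................................................####
164 ...........................................#......
[... 5520 characters left out ...]
90  87  90  88  84  76  73 106  88 120 139 148 157 157 159]
 [ 70  64  53  53  54  56  54  46  56  64  70  93 101  67  81  86  86  88  89  87  81  73 100  87 119 144 148 154 160 160]
 [ 58  63  78  78  87 112 116 108 118 119 127 123 104  73  83  87  87  87  86  87  87  78  94 100 119 146 148 155 158 158]
 [124 135 146 150 150 154 156 137 134 133 131 132 120  83  87  84  86  88  88  85  84  87  95 106 103 144 147 153 156 158]
 [159 162 159 159 157 160 155 142 136 133 134 132 127  88  85  87  88  87 100 101 104 105 116 109  93 139 147 151 160 159]]
top mouse diff 14.492575757575757
side mouse diff 6.050520833333334
jar shift px ((0.07941873408751476, -0.0040561044373781385), 0.950808620651563)
```

The cup hangs on the upper bar with its tongue behind it, empty. The jar hasn't shifted (0.08 px) and the arm is clear.

```bash
python3 -c "
from station import r
print(r.state()['t'],r.job_done())"
```

```text
the job is handed in; nothing more can be done
25.25 None
```

The job is handed in at 25 s: all six balls are in the jar, which stands where it was, and the empty cup hangs by its hook on the upper bar with the gripper clear; I didn't specifically re-check the mouse, bottle and timer, and no verdict was shown.

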